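Unclip the empty eyelet magazine and slide it into the filling nest

ROBOT

A 6-joint arm with a two-finger parallel gripper is mounted at the origin on a cart in front of the work surface, level with it; the furniture and walls round the work are solid. World frame = base frame: x ahead of the robot, y to its left, z up, the work surface at z = 0. Lengths are in mm, angles in rad, forces in N, time in s.
With the tool pointing down it reaches from about 275 to 1000 mm from the base axis. Payload 8.4 kg.
Tool frame: the origin (TCP) lies midway between the tips of the shut fingers; the grasp point (between the pads) lies 19 mm behind it (arm.grip_depth is the distance from the TCP to the grasp point, in mm); y points along the fingers, x is the direction in which the jaws open and shut, and the axes are right-handed (so a half turn about y gives the same grasp; the last joint's range is limited). The gripper opens to 85 mm and grips with 20 to 120 N. Pads are 22 mm wide; open, the fingers measure 114 mm over their backs; the gripper's body (76 mm by 85 mm) begins 54 mm behind the grasp point. The pads swing forward as they close: fully open they stand 13 mm farther back than shut.
Start: joints at [1.254, 0.353, 1.633, -0, 1.155, -0.002], TCP at [193.515, 594.289, 231.281] pointing down, gripper open.
Joint ranges: [-2.63, 2.63], [-0.92, 2.1], [0.06, 2.66], [-1.3, 4.44], [0, 2.69], [-3.02, 3.02]. Speed limits (rad/s): [2.22, 2.22, 2.79, 3.14, 3.14, 3.14].

INTERFACE

Orientations are given as a rotation vector (axis times angle).
In Python, from bench import arm gives the robot as it stands. The module is installed in compiled form; this text tells all that it offers.
- The arm moves only by the shell command python3 -m pendant 'ROWS' [FORCE]. ROWS is JSON, a list of rows, each an object with "translation": the shift along the world's x, y, z in mm, a list of three; "delta_rot": the turn, a rotation vector about the world's x, y, z in rad, a list of three; "jaw": the opening, from -1 (shut) to 1 (fully open). A call has 1 to 10 rows; each row is the pose to reach, as a shift and turn from the pose commanded when the call began; what a row does not reach only later rows make up. A row lasts 1/12 s, in which the tool goes at most 41.7 mm and 7.16 degrees, less where a joint would pass 70% of its speed; a pose out of reach is approached as far as the arm can. A call with a gripper value outside its range is refused whole. The fingers move at their own pace and stop on an object; FORCE is the grip in N (left out, the last holds). Time passes only in rows, so rows that repeat a pose let the fingers close. It gives the time, the measured TCP pose, the force and the opening at its end, in the units of the state.
- arm.observe(): the state, without advancing time (a new reading comes with each control period).
- arm.read_camera(name): name is "scene" or "top" or "wrist"; returns a dict with "pixels" (384x512x3 uint8, red, green, blue), "K" (3x3 intrinsics, pixels), "dist_coeffs" ([k1, k2, p1, p2, k3] as OpenCV has them; the pictures are not rectified), "world_to_cam" (4x4, takes a point from world to camera coordinates); the wrist camera has in their place "mount" (4x4, takes a point from camera to tool coordinates, whose origin is the TCP and whose axes are the tool frame's). Camera axes: x right, y down, z forward; pixel columns grow to the right and rows downward; lengths in mm; the calibration is good to about 2 mm. A picture is of the moment at which its call begins: read the wrist's pose just before it. There is no depth.
- arm.finish_job(): hands the job in, once; it reports no verdict.
The state is a dict: "time": time; "joints": joint angles; "dq": joint speeds; "effort": joint torques, N m; "eef_pos": TCP position; "eef_rot": TCP orientation; "ft_force": force on the tool from outside, world axes, zero at the start; "moment": the same for the moment, N m; "finger_gap": opening from 0.0 (shut) to 1.0 (fully open).
Only numpy, scipy, OpenCV 4.12 (cv2) and the standard library are available. Lean on these libraries where they do the work, as an engineer would, in place of code of your own. Each camera call takes 0.05 s, during which the arm holds its last target.

TASK

The eyelet feeder has run empty: squeeze the two green side tabs of its snapped-in magazine together, draw the magazine straight out of the sloping slot, and do not force it while the catches still hold. Stand it upright in the channel of the filling nest and slide it forward against the stop, so that it pushes the switch's roller arm over until it trips, then let go of it there. Leave the oil bottle, the tin and the spool where they are.

Things in the scene. Friction and masses are not known exactly. Their poses are not given: they have to be found in the camera images.
- magazine_center (a point): Centre of the loose eyelet magazine (about 0.2 kg), half-way up its axis. It is 105 mm tall along its own z (foot to head; the underside of the foot lies 52.5 mm below this point), 26 mm thick along x, its foot 38 mm wide along y. Light grey core with a green spring tab at its +y and at its -y side. Each tab has a catch that protrudes 4 mm and hooks under the edge of the feeder's slot.
- tab_pads (a point): Point midway between the two ribbed finger pads of the green tabs, on the magazine's axis, 29.5 mm above magazine_center; same axes. The pads reach 16 mm up and down from here and 11 mm either way along x; released they measure 43 mm over both at their lower and 53 mm at their flared upper ends; pinched to the stop 25 mm. An 11 mm wide neck stands between them.
- tab_left (a joint): The tab at the magazine's +y side: hinge at its foot; 0 = sprung out, grows as it is pinched inwards, stop at 0.16 rad (11 mm of travel at the pad). Its catch is clear of the slot's edge above about 0.085 rad, which takes about 7 N at the pad; the stop takes about 11 N. It springs back. A grip of 20 to 30 N holds both tabs on their stops and carries the magazine.
- tab_right (a joint): The tab at the magazine's -y side; values and spring as for tab_left.
- catch_left: The catch of the left tab: a green nose on its outer side, its flat top hooked 0.5 mm below the slot's plate. It is strong: with the tab out it cannot be pulled past the edge, and more than 30 N on it would damage it. Origin at the tab's hinge, 37 mm below the nose.
- catch_right: The catch of the right tab, likewise.
- feeder: The eyelet feeder: fixed grey wedge-shaped housing, 98 mm wide, 113 mm deep and 115 mm tall at the back, on a dark 144 x 116 mm foot plate, with a short raceway behind. Origin on the bench under the slot; x to its back.
- bay_mouth (a point): Centre of the slot in the feeder's sloping aluminium top plate, on its upper surface, 85 mm above the bench. x: level, to the back of the fixed housing, where the plate is higher. The plate slopes 26 degrees; so the magazine leans 26 degrees from vertical, head to -x, and leaves along its own z. It stands 54 mm deep in the slot with 1.5 mm of play; pads begin 12 mm above the plate.
- nest_home (a point): Point on the channel floor of the filling nest (10 mm above the bench) below the magazine's centre when that is home. x: along the channel, the way the magazine slides in. Open at the top, 45 mm wide between rails 16 mm high from 68 mm before this point on, flaring to 65 mm at the mouth 92 mm before it. The end stop's face lies 14 mm past this point. Set the magazine down 30 to 60 mm before it.
- hopper_top (a point): Top of the knob on the lid of the nest's hopper, 105 mm above the bench, 57 mm past nest_home; the lid is 52 mm (along x) by 82 mm and its top 95 mm above the bench. A spout leads from it to just behind the end stop.
- roller_arm (a joint): Steel arm (36 mm) with a black roller (15 mm) of a limit switch on the channel's +y side, 24 to 33 mm above the channel floor: 0 = at rest, slanting across the channel; grows as the magazine pushes it along. Met 20 mm before home, trips at 0.45 rad, 0.61 rad at the end stop. Its spring pushes back with under 0.5 N, so a released magazine stays put.
- oiler_center (a point): Centre of a standing cream oil bottle with a black nozzle, 32 mm across, 95 mm tall; not to be disturbed.
- tin_center (a point): Centre of a round grey tin with a blue lid, 67 mm across, 28 mm tall; not to be disturbed.
- spool_center (a point): Centre of a standing red thread spool, 31 mm across, 38 mm tall; not to be disturbed.

How it is judged:
By the outcome, as a careful person would: the job done as asked, in the order asked, and still so for the second after the job is handed in, with the robot touching nothing.
It also fails if it takes over 50 s, if anything falls off the work surface, if the arm or the gripper's body presses on something with over 40 N, if the wrist force passes 120 N, or if a joint passes its speed limit or range.

## Working session

There is one attempt and no reset: what is moved stays moved. The work goes in short steps, Python scripts to look and compute and a shell command to move; the robot and the scene stay as the last step left them, time stands still between calls to the robot, and variables do not carry over. Pictures are saved under pics/ and viewed, and the job is handed in when it is done.

```bash
mkdir -p pics; python3 - <<'E'
from bench import arm
import cv2,json
s=arm.observe()
print({k:s[k] for k in s})
for n in ("scene","top","wrist"):
    r=arm.read_camera(n)
    cv2.imwrite(f"pics/{n}0.png",cv2.cvtColor(r["pixels"],cv2.COLOR_RGB2BGR))
    print(n,[ (k,r[k]) for k in r if k!="pixels"])
print(arm.grip_depth)
E
```

```text
{'time': 0.0, 'joints': array([ 1.25359098e+00,  3.53607970e-01,  1.63412143e+00,  2.92547875e-05,
        1.15521872e+00, -2.43821526e-03]), 'dq': array([-0.00090965, -0.00037772, -0.0001566 ,  0.00188134, -0.00172057,
       -0.00140731]), 'effort': array([-2.36586551e-03, -6.05241680e+01, -3.42067230e+01, -1.96242017e-04,
        9.30967683e-03, -6.60091757e-06]), 'eef_pos': array([193.36352847, 593.83936652, 230.59221661]), 'eef_rot': array([-1.34262136, -0.97344715,  0.97529536]), 'ft_force': array([ 1.20684445,  0.31140295, -0.48587386]), 'moment': array([-0.01011691, -0.01154509,  0.03397915]), 'finger_gap': 0.9995781261551945}
scene [('K', array([[431.16183845,   0.        , 258.30757742],
       [  0.        , 431.16183845, 188.66995844],
       [  0.        ,   0.        ,   1.        ]])), ('dist_coeffs', array([0.04020877, 0.        , 0.        , 0.        , 0.        ])), ('world_to_cam', array([[-8.71523894e-01, -4.90158492e-01, -1.38114381e-02,
         5.79034145e+02],
       [-2.60762947e-01,  4.87133894e-01, -8.33488605e-01,
         7.98332544e+01],
       [ 4.1526
[... 697 characters left out ...]
00000e+00,  0.00000000e+00,  0.00000000e+00,
         1.00000000e+00]]))]
wrist [('K', array([[327.92926931,   0.        , 253.29547815],
       [  0.        , 327.92926931, 186.66169326],
       [  0.        ,   0.        ,   1.        ]])), ('dist_coeffs', array([0.01622468, 0.        , 0.        , 0.        , 0.        ])), ('mount', array([[ 9.99999702e-01, -4.60741327e-04,  6.19399314e-04,
        -2.91007594e-01],
       [-7.33124339e-04, -3.15486483e-01,  9.48929788e-01,
        -1.42062672e+02],
       [-2.41799058e-04, -9.48929959e-01, -3.15486727e-01,
         8.13024778e+01],
       [ 0.00000000e+00,  0.00000000e+00,  0.00000000e+00,
         1.00000000e+00]]))]
18.700000000000003
```

View pics/scene0.png

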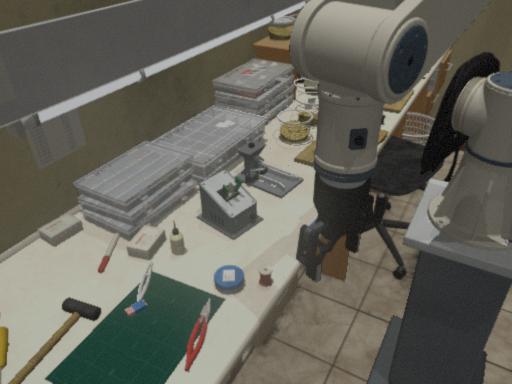

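View pics/top0.png

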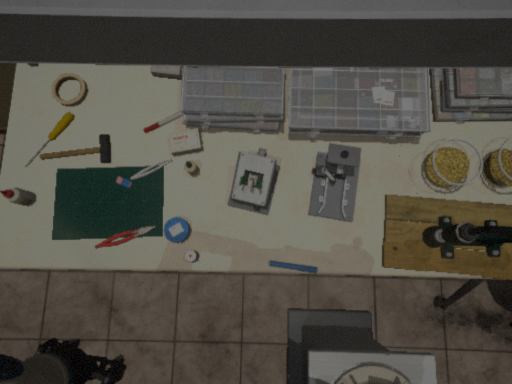

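View pics/wrist0.png

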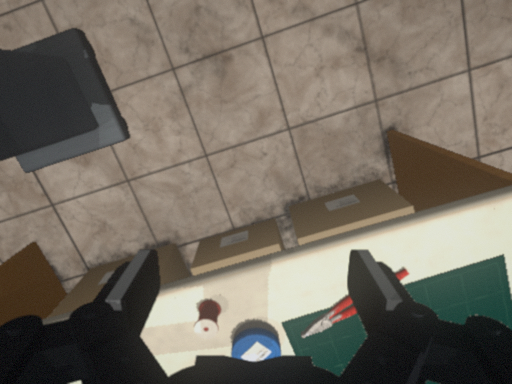

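```bash
python3 - <<'E'
import cv2
t=cv2.imread("pics/top0.png"); s=cv2.imread("pics/scene0.png")
def crop(im,x0,y0,x1,y1,f,n):
    c=cv2.resize(im[y0:y1,x0:x1],None,fx=f,fy=f,interpolation=cv2.INTER_CUBIC)
    c=cv2.convertScaleAbs(c,alpha=1.4,beta=10)
    for x in range(x0,x1,10):
        cv2.putText(c,str(x),((x-x0)*f,10),0,.3,(0,0,255)); cv2.line(c,((x-x0)*f,12),((x-x0)*f,18),(0,0,255))
    for y in range(y0,y1,10):
        cv2.putText(c,str(y),(0,(y-y0)*f+4),0,.3,(0,0,255)); cv2.line(c,(20,(y-y0)*f),(26,(y-y0)*f),(0,0,255))
    cv2.imwrite(n,c)
crop(t,220,140,300,215,8,"pics/t_feeder.png")
crop(t,300,135,380,225,6,"pics/t_nest.png")
crop(s,190,130,310,240,6,"pics/s_both.png")
E
```

```text
(no output)
```

View pics/t_feeder.png

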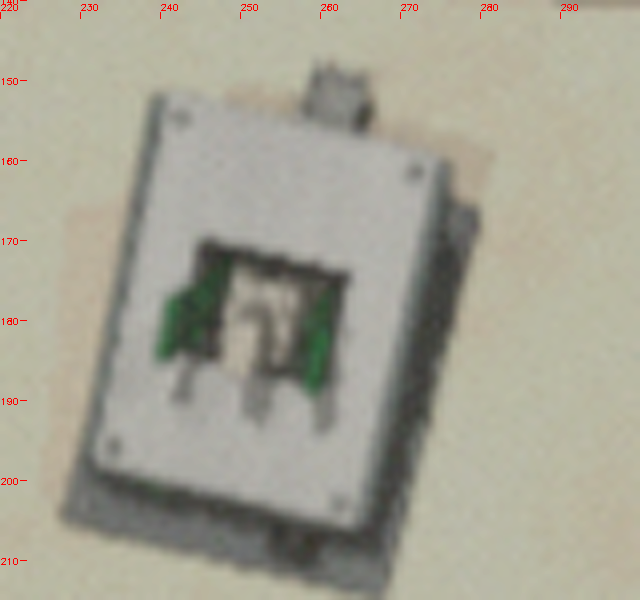

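View pics/t_nest.png

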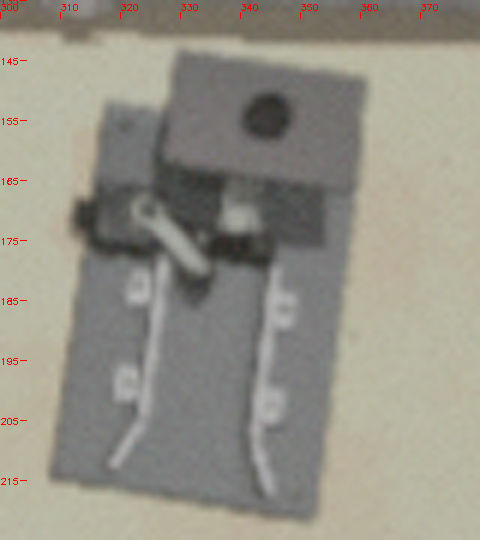

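View pics/s_both.png

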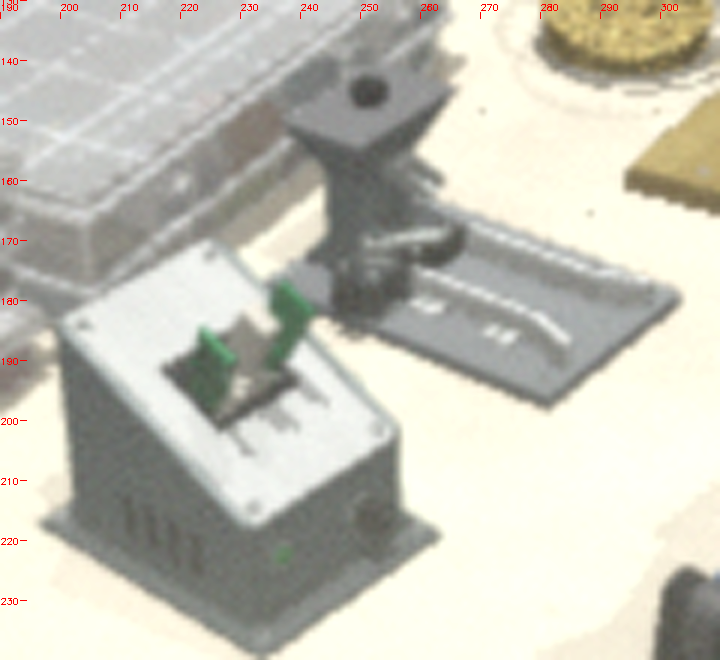

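```bash
cat > h.py <<'E'
import numpy as np,cv2
from scipy.optimize import least_squares
from scipy.spatial.transform import Rotation as R
import pickle,os
from bench import arm
if not os.path.exists("cams.pkl"):
    d={}
    for n in ("scene","top"):
        r=arm.read_camera(n); d[n]=(r["K"],r["dist_coeffs"],r["world_to_cam"])
    pickle.dump(d,open("cams.pkl","wb"))
C=pickle.load(open("cams.pkl","rb"))
def proj(P,cam):
    K,D,T=C[cam] if isinstance(cam,str) else cam
    return cv2.projectPoints(np.asarray(P,float).reshape(-1,1,3),cv2.Rodrigues(T[:3,:3])[0],T[:3,3],K,D)[0][:,0]
def fr(p,P):
    P=np.asarray(P,float).reshape(-1,3); c,s=np.cos(p[2]),np.sin(p[2])
    return np.c_[p[0]+c*P[:,0]-s*P[:,1],p[1]+s*P[:,0]+c*P[:,1],P[:,2]]
def wristcam(r,s):
    # world_to_cam for wrist picture r with state s
    Tw=np.eye(4);Tw[:3,:3]=R.from_rotvec(s["eef_rot"]).as_matrix();Tw[:3,3]=s["eef_pos"]
    return (r["K"],r["dist_coeffs"],np.linalg.inv(Tw@r["mount"]))
def crop(im,x0,y0,x1,y1,f,n,a=1.4):
    c=cv2.resize(im[y0:y1,x0:x1],None,fx=f,fy=f,interpolation=cv2.INTER_CUBIC)
    c=cv2.convertScaleAbs(c,alpha=a,beta=10)
    for x in range(x0,x1,10):
        cv2.putText(c,str(x),((x-x0)*f,10),0,.3,(0,0,255)); cv2.line(c,((x-x0)*f,12),((x-x0)*f,18),(0,0,255))
    for y in range(y0,y1,10):
        cv2.putText(c,str(y),(0,(y-y0)*f+4),0,.3,(0,0,255)); cv2.line(c,(20,(y-y0)*f),(26,(y-y0)*f),(0,0,255))
    cv2.imwrite(n,c)
E
cat > fit1.py <<'E'
from h import *
t26=np.tan(np.radians(26))
obsF={"top":[(239.75,151.9),(275.6,159.75),(231.9,198.1),(265.6,206)],"scene":[(200.3,183.7),(225.3,170),(232,217.5),(256.2,201.7)]}
def fF(p,cams=("top","scene")):
    a,b,w=p[3:6]
    P=fr(p,[(b,w,85+b*t26),(b,-w,85+b*t26),(-a,w,85-a*t26),(-a,-w,85-a*t26)])
    return np.concatenate([(proj(P,c)-obsF[c]).ravel() for c in cams]+[np.array(p[3:6]-np.array([52,61,49]))*.3])
for cams in (("top",),("scene",),("top","scene")):
    r=least_squares(fF,[550,250,-.2,52,61,49],args=(cams,)); print("feeder",cams,r.x.round(3),r.fun.round(1))
obsN={"top":[(329.7,143.3),(361.2,147.7),(359.5,166.7),(327.5,162.2),(344.7,154.3)],"scene":[(265.8,144.7),(236.7,150.3),(249.7,155.8),(251.3,145.3)]}
L=[(83,41,95),(83,-41,95),(31,-41,95),(31,41,95),(57,0,105)]
S=[L[2],L[0],L[3],L[4]]
def fN(p,cams=("top","scene")):
    return np.concatenate([(proj(fr(p,L if c=="top" else S),c)-obsN[c]).ravel() for c in cams])
for cams in (("top",),("scene",),("top","scene")):
    r=least_squares(fN,[550,50,-.1],args=(cams,)); print("nest",cams,r.x.round(3),r.fun.round(1))
print(proj(fr(r.x,[(-68,22.5,26),(-10,22.5,26),(-92,32.5,26),(-68,-22.5,26),(-10,-22.5,26)]),"top"))
E
python3 fit1.py
```

```text
feeder ('top',) [ 5.72198e+02  3.07776e+02 -2.05000e-01  5.15690e+01  6.04730e+01
  4.61880e+01] [ 0.1  0.   0.1 -0.1 -0.5  0.1  0.3 -0.1 -0.1 -0.2 -0.8]
feeder ('scene',) [ 5.70226e+02  3.15503e+02 -2.13000e-01  5.10500e+01  5.98410e+01
  4.57040e+01] [-0.3  0.1  0.1 -0.3 -0.   0.2  0.2 -0.1 -0.3 -0.3 -1. ]
feeder ('top', 'scene') [ 5.76060e+02  3.08861e+02 -2.09000e-01  5.46700e+01  5.69970e+01
  4.60020e+01] [-0.4 -0.  -0.7 -0.  -1.1 -0.2 -0.5 -0.3  0.1 -0.8  0.4 -1.2  0.5 -0.7
  0.7 -1.1  0.8 -1.2 -0.9]
nest ('top',) [ 5.85734e+02  8.20380e+01 -1.27000e-01] [-0.2 -0.1  0.3 -0.2 -0.1  0.3 -0.4  0.4  0.4 -0.4]
nest ('scene',) [ 5.81843e+02  9.36340e+01 -1.24000e-01] [ 0.4  0.2 -0.6  0.4  0.2 -0.2 -0.  -0.5]
nest ('top', 'scene') [ 5.85846e+02  8.39230e+01 -1.31000e-01] [-0.8 -0.2 -0.3 -0.2 -0.8  0.3 -1.1  0.3 -0.2 -0.4  0.9 -1.4  0.  -1.3
  0.7 -2.   0.5 -2.1]
[[324.86740338 205.45632454]
 [327.44809    184.49616023]
 [320.05622667 213.70098374]
 [341.64783458 207.93473202]
 [344.06431174 186.89732733]]
```

```bash
cat > st.py <<'E'
from h import *
def st():
    s=arm.observe(); M=R.from_rotvec(s["eef_rot"]).as_matrix()
    print("t",round(s["time"],2),"pos",s["eef_pos"].round(1),"x",M[:,0].round(3),"y",M[:,1].round(3),"z",M[:,2].round(3),"q",s["joints"].round(3),"F",s["ft_force"].round(1),"gap",round(s["finger_gap"],3))
    return s
if __name__=="__main__": st()
E
python3 st.py
python3 - <<'E'
import numpy as np
from scipy.spatial.transform import Rotation as R
R0=R.from_rotvec([-1.34262136, -0.97344715,  0.97529536])
s,c=np.sin(np.radians(26)),np.cos(np.radians(26))
for sg in (1,-1):
    x=np.array([0,sg,0.]);y=np.array([s,0,-c]);z=np.cross(x,y)
    T=R.from_euler('z',-.207)*R.from_matrix(np.c_[x,y,z])
    d=(T*R0.inv()).as_rotvec(); print(sg,d,np.degrees(np.linalg.norm(d)))
    y=np.array([0,0,-1.]);z=np.cross(x,y)
    T=R.from_euler('z',-.207)*R.from_matrix(np.c_[x,y,z])
    d=(T*R0.inv()).as_rotvec(); print(sg,d,np.degrees(np.linalg.norm(d)))
E
```

```text
t 0.25 pos [193.4 594.1 230.9] x [ 0.31   0.951 -0.001] y [-0.    -0.001 -1.   ] z [-0.951  0.31   0.   ] q [ 1.254  0.353  1.634  0.     1.155 -0.002] F [-0.5 -0.1  0.8] gap 1.0
1 [-0.11582582 -0.43901322  0.10622963] 26.71685427286675
1 [ 0.00130242 -0.00037883  0.10777894] 6.175767338094342
-1 [ 0.66037738 -0.17838215 -2.95884115] 174.00058885518337
-1 [-5.75210380e-04 -1.97755973e-03 -3.03381302e+00] 173.8247221405819
```

```bash
python3 -m pendant '[{"translation":[32,-27,0],"delta_rot":[0,0,0],"jaw":1},{"translation":[64,-54,0],"delta_rot":[-0.015,-0.05,0.013],"jaw":1},{"translation":[96,-81,0],"delta_rot":[-0.03,-0.1,0.026],"jaw":1},{"translation":[128,-108,0],"delta_rot":[-0.043,-0.165,0.04],"jaw":1},{"translation":[160,-135,-5],"delta_rot":[-0.058,-0.22,0.053],"jaw":1},{"translation":[192,-162,-10],"delta_rot":[-0.072,-0.275,0.066],"jaw":1},{"translation":[224,-189,-15],"delta_rot":[-0.087,-0.33,0.08],"jaw":1},{"translation":[256,-216,-20],"delta_rot":[-0.1,-0.385,0.093],"jaw":1},{"translation":[290,-244,-25],"delta_rot":[-0.116,-0.439,0.106],"jaw":1},{"translation":[324,-273,-29],"delta_rot":[-0.116,-0.439,0.106],"jaw":1}]' 25; python3 st.py
```

```text
time: 1.08
eef_pos: [510.6, 325.4, 201.9]
eef_rot: [-1.657, -1.348, 0.842]
ft_force: [-0.8, 0.7, -1.0]
finger_gap: 0.997
t 1.08 pos [510.6 325.4 201.9] x [ 0.203  0.979 -0.001] y [ 0.431 -0.09  -0.898] z [-0.879  0.182 -0.44 ] q [ 0.773  0.25   1.941 -0.556  0.765 -0.223] F [-0.8  0.7 -1. ] gap 0.997
```

```bash
python3 -m pendant '[{"translation":[0,0,0],"delta_rot":[0,0,0],"jaw":1},{"translation":[0,0,0],"delta_rot":[0,0,0],"jaw":1},{"translation":[0,0,0],"delta_rot":[0,0,0],"jaw":1}]'
python3 - <<'E'
from st import *
import pickle
s=st(); r=arm.read_camera("wrist"); pickle.dump((s,r),open("w1.pkl","wb"))
im=cv2.cvtColor(r["pixels"],cv2.COLOR_RGB2BGR)
c=cv2.convertScaleAbs(cv2.resize(im,None,fx=1.5,fy=1.5),alpha=1.2)
cv2.imwrite("pics/w1.png",c)
E
```

```text
time: 1.33
eef_pos: [511.0, 326.8, 203.1]
eef_rot: [-1.656, -1.345, 0.839]
ft_force: [-0.3, 0.3, -0.1]
finger_gap: 1.0
t 1.33 pos [511.  326.8 203.1] x [0.206 0.978 0.002] y [ 0.429 -0.089 -0.899] z [-0.879  0.186 -0.438] q [ 0.773  0.25   1.937 -0.55   0.768 -0.224] F [-0.3  0.3 -0.1] gap 1.0
```

View pics/w1.png

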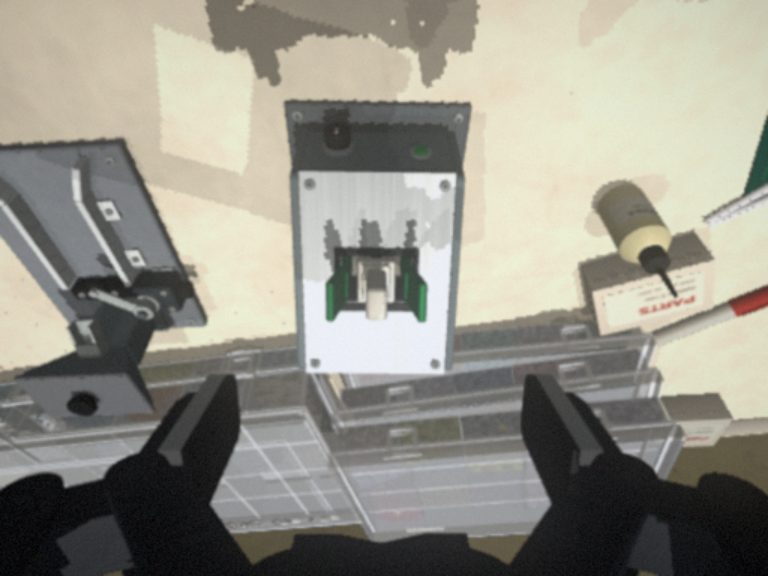

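```bash
python3 - <<'E'
from h import *
s,r=pickle.load(open("w1.pkl","rb"))
im=cv2.cvtColor(r["pixels"],cv2.COLOR_RGB2BGR)
crop(im,185,105,315,255,4,"pics/w1a.png",1.1)
crop(im,0,80,145,285,3,"pics/w1n.png",1.3)
E
```

```text
(no output)
```

View pics/w1a.png

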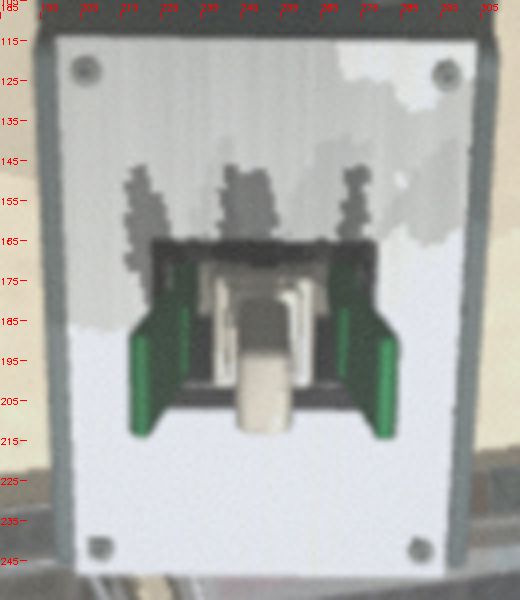

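View pics/w1n.png

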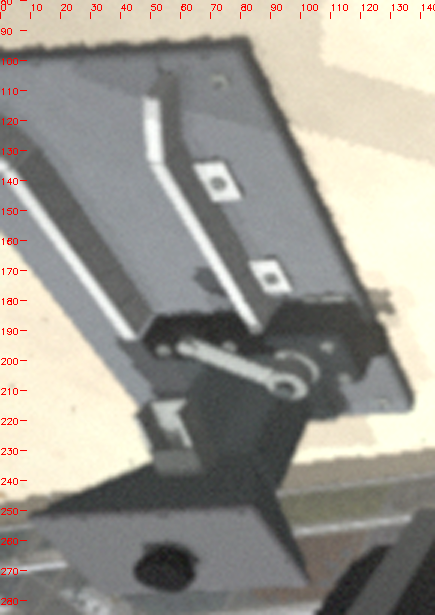

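```bash
cat > fit2.py <<'E'
from h import *
from scipy.spatial.transform import Rotation as R
s,r=pickle.load(open("w1.pkl","rb")); W=wristcam(r,s)
a26=np.radians(26); t26=np.tan(a26)
obs={"top":[(239.75,151.9),(275.6,159.75),(231.9,198.1),(265.6,206)],"scene":[(200.3,183.7),(225.3,170),(232,217.5),(256.2,201.7)],
"w":[(297.5,248.75),(203.75,248.25),(304.25,115.5),(198.75,114.5)]}
pads=[(-11,26.5,44),(11,26.5,44),(-11,-26.5,44),(11,-26.5,44)]
padobs=np.array([(284,190),(284,214),(217.8,188.7),(217.8,213.7)])
Ry=R.from_euler('y',-a26).as_matrix()
PF=(Ry@np.array(pads).T).T+[0,0,85]
def f(p,cams,raw=False):
    a,b,w=p[3:6]
    P=fr(p,[(b,w,85+b*t26),(b,-w,85+b*t26),(-a,w,85-a*t26),(-a,-w,85-a*t26)])
    out=[]
    for c in cams:
        out.append((proj(P,W if c=="w" else c)-obs[c]).ravel()*(1 if c=="w" else .7))
        if c=="w": out.append((proj(fr(p,PF),W)-padobs).ravel())
    return np.concatenate(out+[np.array(p[3:6]-np.array([52,61,46]))*.2])
for cams in (("top",),("scene",),("w",),("top","w"),("top","scene","w")):
    q=least_squares(f,[573,309,-.2,52,61,49],args=(cams,)); print("feeder",cams,q.x.round(3),q.fun.round(1))
obsN={"top":[(329.7,143.3),(361.2,147.7),(359.5,166.7),(327.5,162.2),(344.7,154.3)],"w":[(10,251),(83.3,249.3),(102.7,274.3),(55,269),(50.7,135),(43.3,192.7)],
"scene":[(265.8,144.7),(236.7,150.3),(249.7,155.8),(251.3,145.3)]}
L=[(83,41,95),(83,-41,95),(31,-41,95),(31,41,95),(57,0,105)]
PN={"top":L,"scene":[L[2],L[0],L[3],L[4]],"w":[L[2],L[3],L[0],L[4],(-68,22.5,26),]}
obsN["w"]=obsN["w"][:5]
def fN(p,cams):
    return np.concatenate([(proj(fr(p,PN[c]),W if c=="w" else c)-obsN[c]).ravel() for c in cams])
for cams in (("top",),("scene",),("w",),("top","w"),("top","w","scene")):
    q=least_squares(fN,[585,83,-.13],args=(cams,)); print("nest",cams,q.x.round(3),q.fun.round(1))
E
python3 fit2.py
```

```text
feeder ('top',) [ 5.72161e+02  3.07778e+02 -2.05000e-01  5.15280e+01  6.04950e+01
  4.57980e+01] [ 0.2  0.  -0.1 -0.1 -0.2  0.1  0.1 -0.1 -0.1 -0.1 -0. ]
feeder ('scene',) [ 5.70155e+02  3.15628e+02 -2.16000e-01  5.10040e+01  5.98810e+01
  4.50890e+01] [-0.1 -0.  -0.  -0.1  0.   0.1  0.   0.  -0.2 -0.2 -0.2]
feeder ('w',) [ 5.76099e+02  3.11023e+02 -2.19000e-01  5.43000e+01  5.78040e+01
  4.41750e+01] [-0.6  0.   0.3  0.1  0.3  0.  -0.5  0.1  2.3 -1.4  1.2  1.5 -1.9 -0.6
 -1.2  1.4  0.5 -0.6 -0.4]
feeder ('top', 'w') [ 5.76095e+02  3.10933e+02 -2.19000e-01  5.43130e+01  5.77810e+01
  4.42680e+01] [-0.1 -0.3 -1.3 -0.2 -1.  -0.3 -1.5 -0.3 -0.6 -0.   0.1  0.1  0.3  0.
 -0.7  0.1  2.2 -1.4  1.1  1.5 -2.1 -0.6 -1.3  1.4  0.5 -0.6 -0.3]
feeder ('top', 'scene', 'w') [ 5.76115e+02  3.10940e+02 -2.19000e-01  5.43680e+01  5.76390e+01
  4.42940e+01] [-0.1 -0.2 -1.3 -0.2 -1.  -0.3 -1.5 -0.3 -0.  -0.7 -0.3 -0.5  0.1 -0.4
 -0.2 -0.2 -0.5 -0.2  0.1 -0.1  0.4 -0.1 -0.7  0.   2.2 -1.4  1.1  1.5
 -2.  -0.6 -1.3  1.4  0.5 -0.7 -0.3]
nest ('top',) [ 5.85734e+02  8.20380e+01 -1.27000e-01] [-0.2 -0.1  0.3 -0.2 -0.1  0.3 -0.4  0.4  0.4 -0.4]
nest ('scene',) [ 5.81843e+02  9.36340e+01 -1.24000e-01] [ 0.4  0.2 -0.6  0.4  0.2 -0.2 -0.  -0.5]
nest ('w',) [ 5.85528e+02  8.87600e+01 -1.52000e-01] [-2.3  1.1  2.  -0.2  1.3  1.  -0.7  3.3 -0.2 -2.5]
nest ('top', 'w') [ 5.86176e+02  8.76480e+01 -1.56000e-01] [-1.4 -0.6 -1.   0.2 -2.   0.6 -2.2 -0.2 -1.1 -0.5 -3.   1.5  1.4  0.4
  0.5  1.5 -1.5  3.7 -0.5 -1.7]
nest ('top', 'w', 'scene') [ 5.85952e+02  8.78850e+01 -1.55000e-01] [-1.6 -0.5 -1.2  0.2 -2.1  0.7 -2.3 -0.1 -1.3 -0.4 -2.8  1.3  1.5  0.2
  0.6  1.3 -1.3  3.6 -0.5 -1.9  0.6 -0.9 -0.5 -1.1 -0.1 -1.6  0.1 -1.8]
```

```bash
python3 -m pendant '[{"translation":[14,-4,-23],"delta_rot":[0,0,-0.003],"jaw":1},{"translation":[28,-7.5,-46],"delta_rot":[0,0,-0.006],"jaw":1},{"translation":[41.4,-11,-68.7],"delta_rot":[0,0,-0.006],"jaw":1},{"translation":[41.4,-11,-68.7],"delta_rot":[0,0,-0.006],"jaw":1},{"translation":[41.4,-11,-68.7],"delta_rot":[0,0,-0.006],"jaw":1},{"translation":[41.4,-11,-68.7],"delta_rot":[0,0,-0.006],"jaw":1}]'
python3 - <<'E'
from st import *
import pickle
s=st(); r=arm.read_camera("wrist"); pickle.dump((s,r),open("w2.pkl","wb"))
im=cv2.cvtColor(r["pixels"],cv2.COLOR_RGB2BGR)
crop(im,165,120,345,320,4,"pics/w2.png",1.1)
E
```

```text
time: 1.88
eef_pos: [551.8, 317.1, 135.1]
eef_rot: [-1.659, -1.341, 0.836]
ft_force: [0.7, 0.2, 0.5]
finger_gap: 1.003
t 1.88 pos [551.8 317.1 135.1] x [0.21  0.978 0.002] y [ 0.429 -0.091 -0.899] z [-0.878  0.189 -0.439] q [ 0.708  0.38   1.937 -0.629  0.633 -0.173] F [0.7 0.2 0.5] gap 1.003
```

View pics/w2.png

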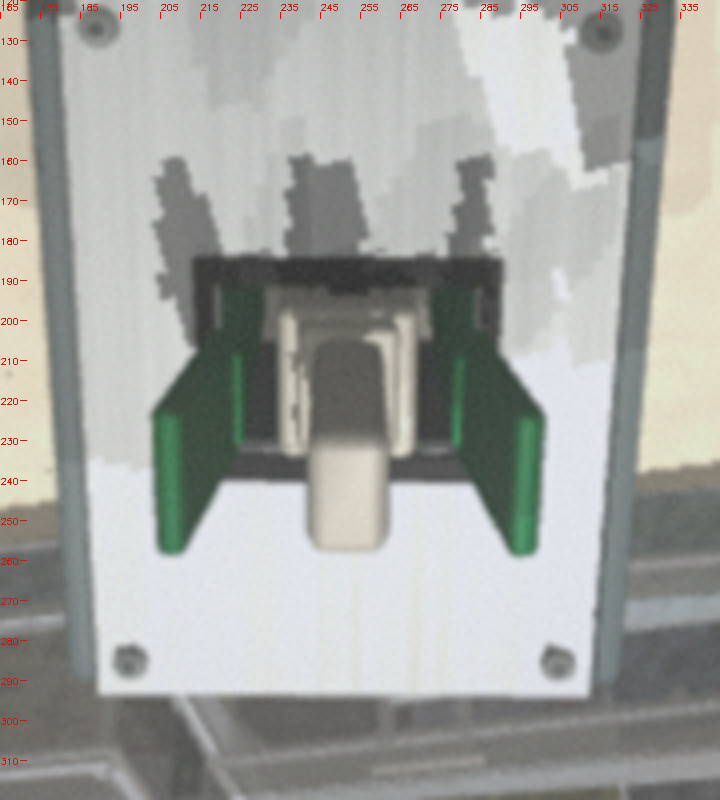

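```bash
cat > fit3.py <<'E'
from h import *
a26=np.radians(26); t26=np.tan(a26); Ry=R.from_euler('y',-a26).as_matrix()
Ws=[]
for n in (1,2):
    s,r=pickle.load(open(f"w{n}.pkl","rb")); Ws.append(wristcam(r,s))
c2=lambda L:np.array(L)/4+[165,120]; c1=lambda L:np.array(L)/4+[185,105]
# order: backscrew+y, backscrew-y, frontscrew+y, frontscrew-y, back corner +y,-y, slot front +y,-y
o2=c2([(558,662),(130,662),(604,33),(98,27),(590,693),(98,693),(501,257),(192,257)])
o1=c1([(420,551),(100,547),(447,74),(86,70),(450,575),(75,573),(376,242),(152,242)])
p2=c2([(544,413),(536,553),(153,413),(160,553)]); p1=c1([(398,340),(394,436),(131,335),(133,435)])
def pts(p):
    a,b,w,bb,ww,sf,sw=p[3:10]
    P=[(b,w),(b,-w),(-a,w),(-a,-w),(bb,ww),(bb,-ww),(-sf,sw),(-sf,-sw)]
    return fr(p,np.array([(x,y,0) for x,y in P])@Ry.T*1+[0,0,85])
def pads(p):
    h,x=p[10:12]
    return fr(p,np.array([(-11,x,h),(11,x,h),(-11,-x,h),(11,-x,h)])@Ry.T+[0,0,85])
def f(p,ii):
    out=[(p[10]-44)*.3,(p[11]-26.5)*.3]
    for i in ii:
        out+=list((proj(pts(p),Ws[i])-(o1,o2)[i]).ravel()); out+=list(.5*(proj(pads(p),Ws[i])-(p1,p2)[i]).ravel())
    return np.array(out)
for ii in ((0,),(1,),(0,1)):
    q=least_squares(f,[576,311,-.21,52,58,40,63,46,17,25,44,26.5],args=(ii,)); print(q.x.round(3),q.fun.round(1))
    p=q.x
m=np.array(p[:3])
print("pred tip")
s=pickle.load(open("w2.pkl","rb"))[0]
ax=fr([0,0,p[2]],[(-np.sin(a26),0,np.cos(a26))])[0]
for d in (55,9.3): print(d,(np.r_[p[:2],85]+d*ax).round(1))
T=R.from_euler('z',p[2])*R.from_matrix(np.c_[[0,1,0],[np.sin(a26),0,-np.cos(a26)],np.cross([0,1,0],[np.sin(a26),0,-np.cos(a26)])])
print((T*R.from_rotvec(s["eef_rot"]).inv()).as_rotvec().round(4))
E
python3 fit3.py
```

```text
[ 5.76513e+02  3.10902e+02 -2.22000e-01  5.42550e+01  5.73630e+01
  3.78220e+01  6.39860e+01  4.46090e+01  1.75170e+01  2.44720e+01
  4.29400e+01  2.53540e+01] [-0.3 -0.3  0.3 -0.2  0.3  0.2 -0.1 -0.  -0.1  0.  -0.4  0.  -0.4 -0.
  0.1  0.3  0.1 -0.3  0.1 -0.7  0.   0.7 -0.1 -0.4  0.   0.6]
[ 5.76713e+02  3.10586e+02 -2.24000e-01  5.41250e+01  5.70820e+01
  3.79540e+01  6.35210e+01  4.38790e+01  1.82490e+01  2.45750e+01
  4.19400e+01  2.55250e+01] [-0.6 -0.3  0.2  0.2 -0.1 -0.2 -0.4 -0.2 -0.2  0.2 -0.1  0.2 -0.1 -0.2
  0.4  0.3  0.4 -0.3  0.  -0.3 -0.1  0.7 -0.  -0.6 -0.1  0.5]
[ 5.77408e+02  3.10525e+02 -2.23000e-01  5.48250e+01  5.66940e+01
  3.79650e+01  6.32160e+01  4.42100e+01  1.85920e+01  2.45780e+01
  4.10940e+01  2.56540e+01] [-0.9 -0.3  0.2 -0.2  0.   0.2 -0.2  0.3 -0.4  0.3 -1.1 -0.1 -0.1 -0.2
  0.  -0.1 -0.1 -0.6  0.  -0.6 -0.1  0.6 -0.2 -0.3 -0.1  0.5  0.3  0.2
  0.2 -0.2 -0.4 -0.4 -0.   0.   0.5  0.3 -0.2 -0.1  0.4  0.5  0.6  0.
  0.  -0.3 -0.   0.6  0.1 -0.5  0.   0.4]
pred tip
55 [553.9 315.9 134.4]
9.3 [573.4 311.4  93.4]
[-0.0015  0.0006 -0.0117]
```

```bash
cat >> fit3.py <<'E'
print("slot back")
for x in (12,14.5,16,18): print(x,proj(fr(p,np.array([(x,0,0)])@Ry.T+[0,0,85]),Ws[1]).round(1),proj(fr(p,np.array([(x,0,0)])@Ry.T+[0,0,85]),Ws[0]).round(1))
for P in ([(-13,0,0)],[(13,0,0)],[(-11,25.6,41.1)],[(11,25.6,41.1)],[(-11,26.5,44)],[(11,26.5,44)]): print(P,proj(fr(p,np.array(P)@Ry.T+[0,0,85]),Ws[1]).round(1))
E
python3 fit3.py | sed -n '/slot/,$p'
```

```text
slot back
12 [[251.8 228.1]] [[250.6 197.9]]
14.5 [[251.8 231.5]] [[250.6 200.5]]
16 [[251.8 233.6]] [[250.6 202.1]]
18 [[251.7 236.3]] [[250.6 204.1]]
[(-13, 0, 0)] [[252.1 192.8]]
[(13, 0, 0)] [[251.8 229.5]]
[(-11, 25.6, 41.1)] [[301.  222.7]]
[(11, 25.6, 41.1)] [[298.8 259.5]]
[(-11, 26.5, 44)] [[303.5 225.1]]
[(11, 26.5, 44)] [[301.2 262.3]]
```

```bash
python3 -m pendant '[{"translation":[2,-1,0],"delta_rot":[0,0,-0.012],"jaw":1},{"translation":[9,-2.7,-14],"delta_rot":[0,0,-0.012],"jaw":1},{"translation":[15.4,-4.2,-28],"delta_rot":[0,0,-0.012],"jaw":1},{"translation":[21.8,-5.7,-41.7],"delta_rot":[0,0,-0.012],"jaw":1},{"translation":[21.8,-5.7,-41.7],"delta_rot":[0,0,-0.012],"jaw":1},{"translation":[21.8,-5.7,-41.7],"delta_rot":[0,0,-0.012],"jaw":1},{"translation":[21.8,-5.7,-41.7],"delta_rot":[0,0,-0.012],"jaw":1}]'
python3 - <<'E'
from st import *
import pickle
s=st(); r=arm.read_camera("wrist"); pickle.dump((s,r),open("w3.pkl","wb"))
im=cv2.cvtColor(r["pixels"],cv2.COLOR_RGB2BGR)
crop(im,120,120,390,384,3,"pics/w3.png",1.1)
E
```

```text
time: 2.52
eef_pos: [574.2, 310.7, 93.9]
eef_rot: [-1.666, -1.33, 0.828]
ft_force: [-0.4, -0.7, 0.7]
finger_gap: 0.997
t 2.52 pos [574.2 310.7  93.9] x [0.223 0.975 0.002] y [ 0.429 -0.096 -0.898] z [-0.876  0.201 -0.439] q [ 0.674  0.462  1.927 -0.692  0.567 -0.114] F [-0.4 -0.7  0.7] gap 0.997
```

View pics/w3.png

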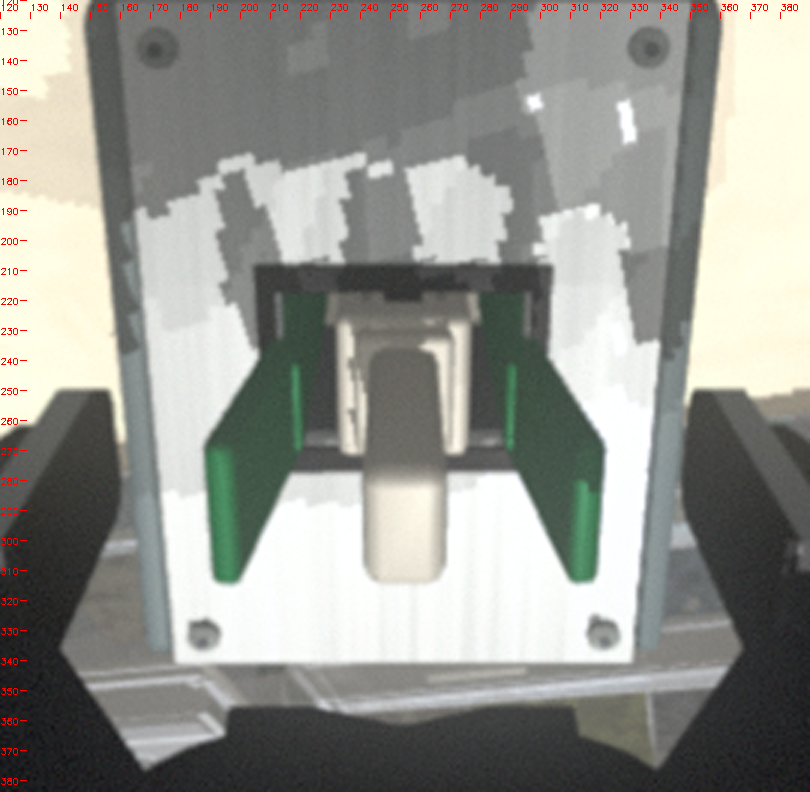

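```bash
python3 -m pendant '[{"translation":[0.1,0.4,0],"delta_rot":[0,0,0],"jaw":0},{"translation":[0.1,0.4,0],"delta_rot":[0,0,0],"jaw":-0.2},{"translation":[0.1,0.4,0],"delta_rot":[0,0,0],"jaw":-1},{"translation":[0.1,0.4,0],"delta_rot":[0,0,0],"jaw":-1},{"translation":[0.1,0.4,0],"delta_rot":[0,0,0],"jaw":-1},{"translation":[0.1,0.4,0],"delta_rot":[0,0,0],"jaw":-1},{"translation":[0.1,0.4,0],"delta_rot":[0,0,0],"jaw":-1},{"translation":[0.1,0.4,0],"delta_rot":[0,0,0],"jaw":-1}]' 26
python3 - <<'E'
from st import *
import pickle
s=st(); r=arm.read_camera("wrist"); pickle.dump((s,r),open("w4.pkl","wb"))
im=cv2.cvtColor(r["pixels"],cv2.COLOR_RGB2BGR)
crop(im,120,120,390,384,3,"pics/w4.png",1.1)
E
```

```text
time: 3.23
eef_pos: [574.4, 311.1, 93.8]
eef_rot: [-1.666, -1.33, 0.828]
ft_force: [-5.0, 1.8, 10.3]
finger_gap: 0.266
t 3.23 pos [574.4 311.1  93.8] x [0.223 0.975 0.002] y [ 0.429 -0.096 -0.898] z [-0.876  0.201 -0.439] q [ 0.675  0.463  1.926 -0.692  0.567 -0.114] F [-5.   1.8 10.3] gap 0.266
```

View pics/w4.png

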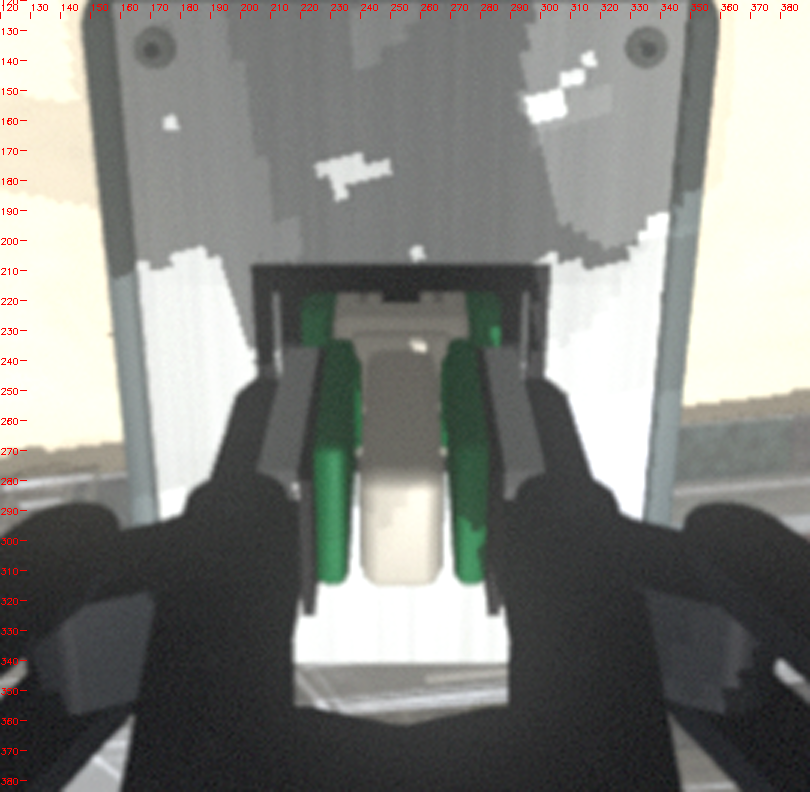

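```bash
python3 -m pendant '[{"translation":[-0.4,0.1,0.9],"delta_rot":[0,0,0],"jaw":-1},{"translation":[-0.9,0.2,1.8],"delta_rot":[0,0,0],"jaw":-1},{"translation":[-0.9,0.2,1.8],"delta_rot":[0,0,0],"jaw":-1}]'; python3 st.py
```

```text
time: 3.53
eef_pos: [573.6, 310.8, 94.8]
eef_rot: [-1.666, -1.329, 0.829]
ft_force: [1.8, 0.3, -0.1]
finger_gap: 0.261
t 3.53 pos [573.6 310.8  94.8] x [0.223 0.975 0.001] y [ 0.428 -0.097 -0.899] z [-0.876  0.201 -0.439] q [ 0.675  0.46   1.927 -0.69   0.569 -0.116] F [ 1.8  0.3 -0.1] gap 0.261
```

Reaction gone, no catch load. Draw on slowly.

```bash
python3 -m pendant '[{"translation":[-0.9,0.2,1.8],"delta_rot":[0,0,0],"jaw":-1},{"translation":[-1.7,0.4,3.6],"delta_rot":[0,0,0],"jaw":-1},{"translation":[-2.6,0.6,5.4],"delta_rot":[0,0,0],"jaw":-1}]'; python3 st.py
```

```text
time: 3.78
eef_pos: [571.0, 311.2, 99.9]
eef_rot: [-1.666, -1.329, 0.829]
ft_force: [5.5, -0.8, -2.3]
finger_gap: 0.265
t 3.78 pos [571.  311.2  99.9] x [0.223 0.975 0.001] y [ 0.428 -0.097 -0.899] z [-0.876  0.201 -0.439] q [ 0.679  0.45   1.928 -0.681  0.578 -0.123] F [ 5.5 -0.8 -2.3] gap 0.265
```

```bash
python3 -m pendant '[{"translation":[0.1,0,2.1],"delta_rot":[0,0,0],"jaw":-1},{"translation":[-0.8,0.2,4.0],"delta_rot":[0,0,0],"jaw":-1},{"translation":[-1.7,0.4,5.9],"delta_rot":[0,0,0],"jaw":-1}]'
python3 - <<'E'
from st import *
import pickle
s=st(); r=arm.read_camera("wrist"); pickle.dump((s,r),open("w5.pkl","wb"))
im=cv2.cvtColor(r["pixels"],cv2.COLOR_RGB2BGR)
crop(im,120,120,390,384,3,"pics/w5.png",1.1)
E
```

```text
time: 4.03
eef_pos: [568.6, 311.5, 105.6]
eef_rot: [-1.666, -1.328, 0.83]
ft_force: [0.2, -0.5, -2.4]
finger_gap: 0.264
t 4.03 pos [568.6 311.5 105.6] x [0.223 0.975 0.001] y [ 0.427 -0.097 -0.899] z [-0.876  0.201 -0.438] q [ 0.682  0.439  1.929 -0.67   0.588 -0.133] F [ 0.2 -0.5 -2.4] gap 0.264
```

View pics/w5.png

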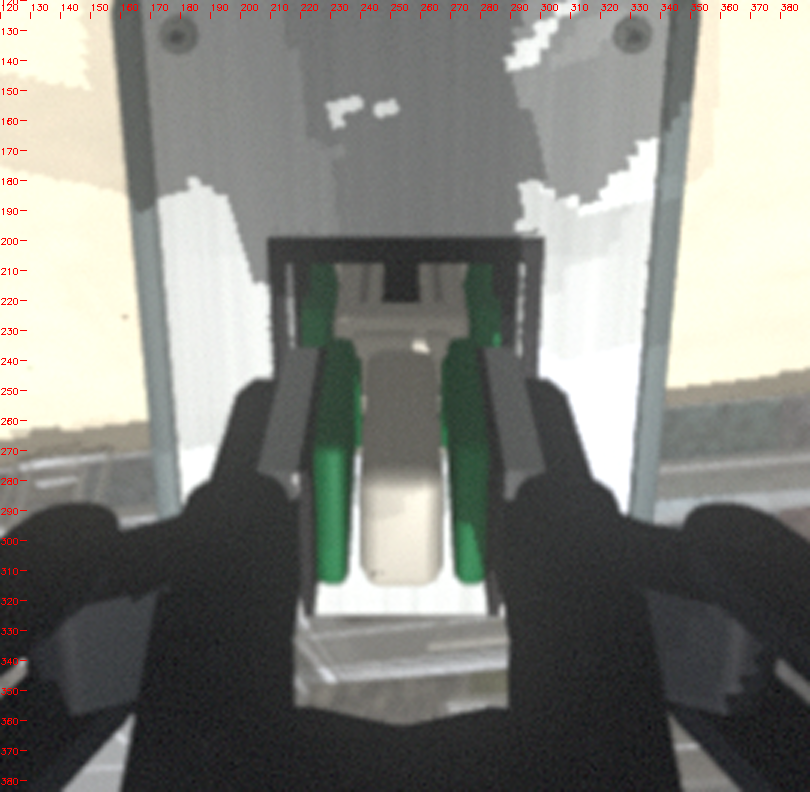

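```bash
python3 -m pendant '[{"translation":[-2.1,0.5,4.5],"delta_rot":[0,0,0],"jaw":-1},{"translation":[-4.3,1.0,9],"delta_rot":[0,0,0],"jaw":-1},{"translation":[-6.4,1.5,13.5],"delta_rot":[0,0,0],"jaw":-1},{"translation":[-8.5,1.9,18],"delta_rot":[0,0,0],"jaw":-1}]'; python3 st.py
```

```text
time: 4.42
eef_pos: [560.2, 313.8, 124.3]
eef_rot: [-1.666, -1.329, 0.829]
ft_force: [0.5, -0.2, -1.9]
finger_gap: 0.266
t 4.42 pos [560.2 313.8 124.3] x [0.223 0.975 0.001] y [ 0.428 -0.097 -0.899] z [-0.876  0.201 -0.438] q [ 0.695  0.404  1.931 -0.643  0.62  -0.156] F [ 0.5 -0.2 -1.9] gap 0.266
```

```bash
python3 -m pendant '[{"translation":[-2.1,0.5,4.5],"delta_rot":[0,0,0],"jaw":-1},{"translation":[-4.3,1.0,9],"delta_rot":[0,0,0],"jaw":-1},{"translation":[-6.4,1.5,13.5],"delta_rot":[0,0,0],"jaw":-1},{"translation":[-8.6,1.9,18],"delta_rot":[0,0,0],"jaw":-1},{"translation":[-12.8,2.9,27],"delta_rot":[0,0,0],"jaw":-1},{"translation":[-21.4,4.8,45],"delta_rot":[0,0,0],"jaw":-1},{"translation":[-30,6.8,63],"delta_rot":[0,0,0],"jaw":-1},{"translation":[-30,6.8,75],"delta_rot":[0,0,0],"jaw":-1}]'
python3 - <<'E'
from st import *
import pickle
s=st(); r=arm.read_camera("wrist"); pickle.dump((s,r),open("w6.pkl","wb"))
cv2.imwrite("pics/w6.png",cv2.resize(cv2.cvtColor(r["pixels"],cv2.COLOR_RGB2BGR),None,fx=1.5,fy=1.5))
r=arm.read_camera("scene");im=cv2.cvtColor(r["pixels"],cv2.COLOR_RGB2BGR)
crop(im,150,50,330,250,4,"pics/s6.png",1.3)
E
```

```text
time: 5.08
eef_pos: [529.6, 321.0, 200.6]
eef_rot: [-1.665, -1.33, 0.829]
ft_force: [0.5, -0.2, -1.5]
finger_gap: 0.267
t 5.08 pos [529.6 321.  200.6] x [0.222 0.975 0.002] y [ 0.428 -0.096 -0.899] z [-0.876  0.201 -0.439] q [ 0.743  0.27   1.916 -0.548  0.763 -0.238] F [ 0.5 -0.2 -1.5] gap 0.267
```

View pics/w6.png

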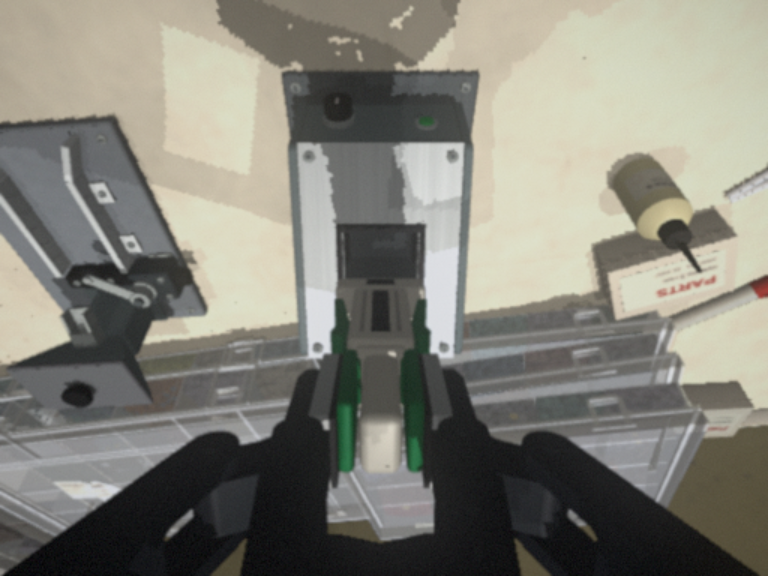

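View pics/s6.png

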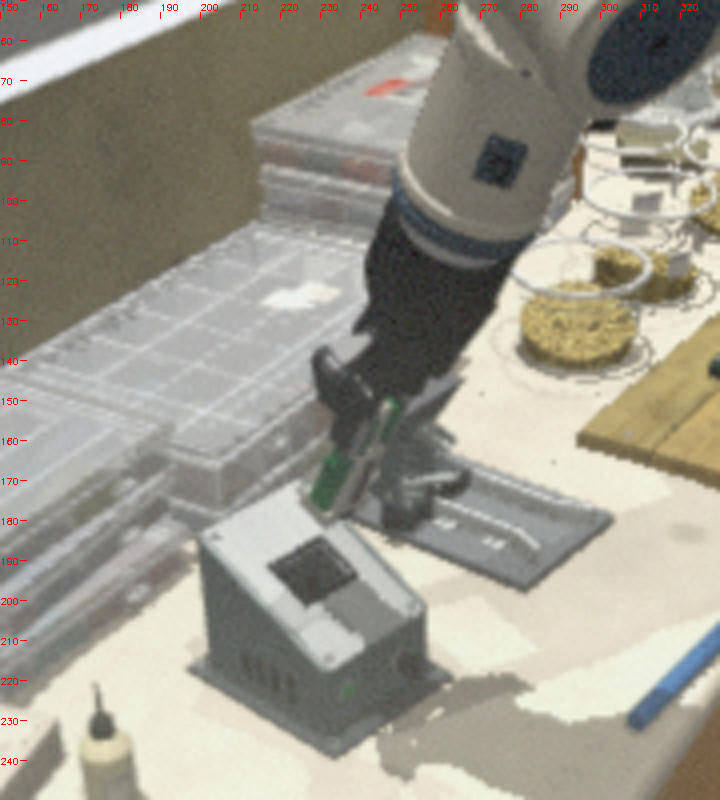

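```bash
python3 - <<'E'
from st import *
s=st()
def up(yaw):
    x=np.array([0,1,0.]);y=np.array([0,0,-1.]);return R.from_euler('z',yaw)*R.from_matrix(np.c_[x,y,np.cross(x,y)])
d=(up(-.14)*R.from_rotvec(s["eef_rot"]).inv()).as_rotvec(); print(d.round(4),np.degrees(np.linalg.norm(d)))
E
```

```text
t 5.18 pos [531.5 321.7 201.7] x [0.222 0.975 0.005] y [ 0.431 -0.094 -0.898] z [-0.875  0.201 -0.441] q [ 0.742  0.27   1.914 -0.55   0.76  -0.238] F [-0.1  1.  -1.1] gap 0.262
[0.078  0.45   0.0834] 26.60213616407864
```

```bash
python3 -m pendant '[{"translation":[0,-25,5],"delta_rot":[0.009,0.05,0.009],"jaw":-1},{"translation":[0,-50,5],"delta_rot":[0.02,0.113,0.021],"jaw":-1},{"translation":[0,-80,5],"delta_rot":[0.034,0.19,0.036],"jaw":-1},{"translation":[0,-110,5],"delta_rot":[0.047,0.27,0.05],"jaw":-1},{"translation":[3,-140,0],"delta_rot":[0.061,0.35,0.065],"jaw":-1},{"translation":[6,-170,-5],"delta_rot":[0.07,0.4,0.074],"jaw":-1},{"translation":[9,-200,-10],"delta_rot":[0.078,0.45,0.083],"jaw":-1},{"translation":[10,-228,-15],"delta_rot":[0.078,0.45,0.083],"jaw":-1},{"translation":[10,-228,-15],"delta_rot":[0.078,0.45,0.083],"jaw":-1},{"translation":[10,-228,-15],"delta_rot":[0.078,0.45,0.083],"jaw":-1}]'
python3 - <<'E'
from st import *
import pickle
s=st(); r=arm.read_camera("wrist"); pickle.dump((s,r),open("w7.pkl","wb"))
cv2.imwrite("pics/w7.png",cv2.convertScaleAbs(cv2.resize(cv2.cvtColor(r["pixels"],cv2.COLOR_RGB2BGR),None,fx=1.5,fy=1.5),alpha=1.2))
E
```

```text
time: 6.02
eef_pos: [540.5, 90.5, 182.6]
eef_rot: [-1.273, -1.098, 1.108]
ft_force: [-0.3, 0.8, -1.5]
finger_gap: 0.271
t 6.02 pos [540.5  90.5 182.6] x [ 0.143  0.99  -0.005] y [-0.005 -0.004 -1.   ] z [-0.99   0.143  0.004] q [ 0.165  0.291  1.842 -0.004  1.014 -1.261] F [-0.3  0.8 -1.5] gap 0.271
```

View pics/w7.png

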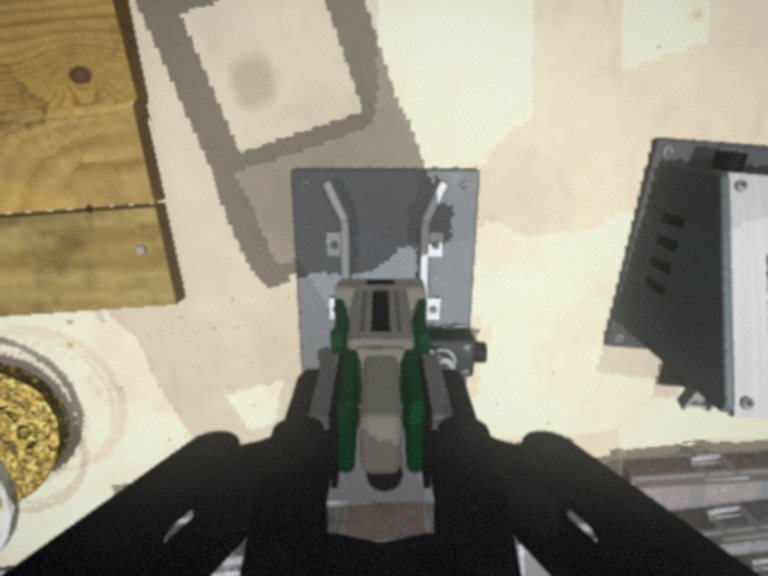

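```bash
python3 - <<'E'
from h import *
s,r=pickle.load(open("w7.pkl","rb"))
im=cv2.cvtColor(r["pixels"],cv2.COLOR_RGB2BGR)
crop(im,185,105,335,255,5,"pics/w7a.png",1.2)
E
```

```text
(no output)
```

View pics/w7a.png

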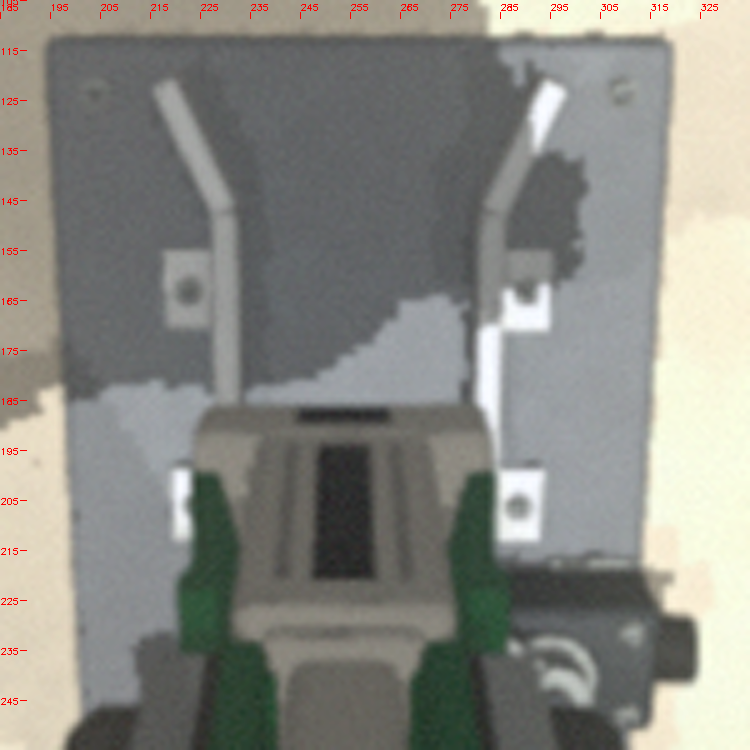

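```bash
cat > fit4.py <<'E'
from h import *
s,r=pickle.load(open("w7.pkl","rb")); W=wristcam(r,s)
c=lambda L:np.array(L)/5+[185,105]
# plate corners front +y,-y ; rail inner bend +y,-y; inner at tip +y,-y
o=c([(668,40),(50,40),(485,207),(236,207),(553,88),(165,88)])
def f(p):
    a,w,t=p[3:6]
    P=fr(p,[(-a,w,10),(-a,-w,10),(-68,24,26),(-68,-24,26),(-92,34,26),(-92,-34,26)])
    return (proj(P,W)-o).ravel()
q=least_squares(f,[586,87,-.14,100,50,0]); p=q.x; print(p.round(3),q.fun.round(1))
# magazine foot in tool
from scipy.spatial.transform import Rotation as R
Rt=R.from_rotvec(s["eef_rot"])
for d in (60,62,64,66): print(d,proj([Rt.apply([x,d,13])+s["eef_pos"] for x in (-19,19)],W).round(1))
x=np.array([0,1,0.]);y=np.array([0,0,-1.])
U=R.from_euler('z',p[2])*R.from_matrix(np.c_[x,y,np.cross(x,y)])
print("rot",(U*Rt.inv()).as_rotvec().round(4))
for dx in (-45,-30,0): print(dx,fr(p,[(dx,0,0)]).round(1))
E
python3 fit4.py
```

```text
[ 5.87785e+02  8.63090e+01 -1.42000e-01  9.77900e+01  5.81050e+01
  0.00000e+00] [ 0.1 -0.1  0.1  0.1  0.9  1.3 -1.3  1.3 -0.9 -1.3  1.2 -1.2]
60 [[224.3 188.3]
 [282.7 188.3]]
62 [[224.5 187.4]
 [282.4 187.3]]
64 [[224.8 186.4]
 [282.2 186.4]]
66 [[225.  185.5]
 [281.9 185.4]]
rot [ 0.0041 -0.0048  0.0011]
-45 [[543.2  92.7   0. ]]
-30 [[558.1  90.6   0. ]]
0 [[587.8  86.3   0. ]]
```

```bash
python3 -m pendant '[{"translation":[1.5,1,-10],"delta_rot":[0.004,-0.005,0.001],"jaw":-1},{"translation":[2.7,2.2,-30],"delta_rot":[0.004,-0.005,0.001],"jaw":-1},{"translation":[2.7,2.2,-50],"delta_rot":[0.004,-0.005,0.001],"jaw":-1},{"translation":[2.7,2.2,-65],"delta_rot":[0.004,-0.005,0.001],"jaw":-1},{"translation":[2.7,2.2,-80],"delta_rot":[0.004,-0.005,0.001],"jaw":-1},{"translation":[2.7,2.2,-80],"delta_rot":[0.004,-0.005,0.001],"jaw":-1},{"translation":[2.7,2.2,-80],"delta_rot":[0.004,-0.005,0.001],"jaw":-1}]'
python3 - <<'E'
from st import *
import pickle
s=st(); r=arm.read_camera("wrist"); pickle.dump((s,r),open("w8.pkl","wb"))
im=cv2.cvtColor(r["pixels"],cv2.COLOR_RGB2BGR)
crop(im,155,50,355,255,4,"pics/w8.png",1.2)
E
```

```text
time: 6.65
eef_pos: [542.7, 95.6, 103.4]
eef_rot: [-1.271, -1.108, 1.107]
ft_force: [0.5, -1.3, -2.3]
finger_gap: 0.266
t 6.65 pos [542.7  95.6 103.4] x [0.137 0.991 0.   ] y [ 0.  0. -1.] z [-0.991  0.137 -0.   ] q [ 0.171  0.397  1.899  0.     0.845 -1.262] F [ 0.5 -1.3 -2.3] gap 0.266
```

View pics/w8.png

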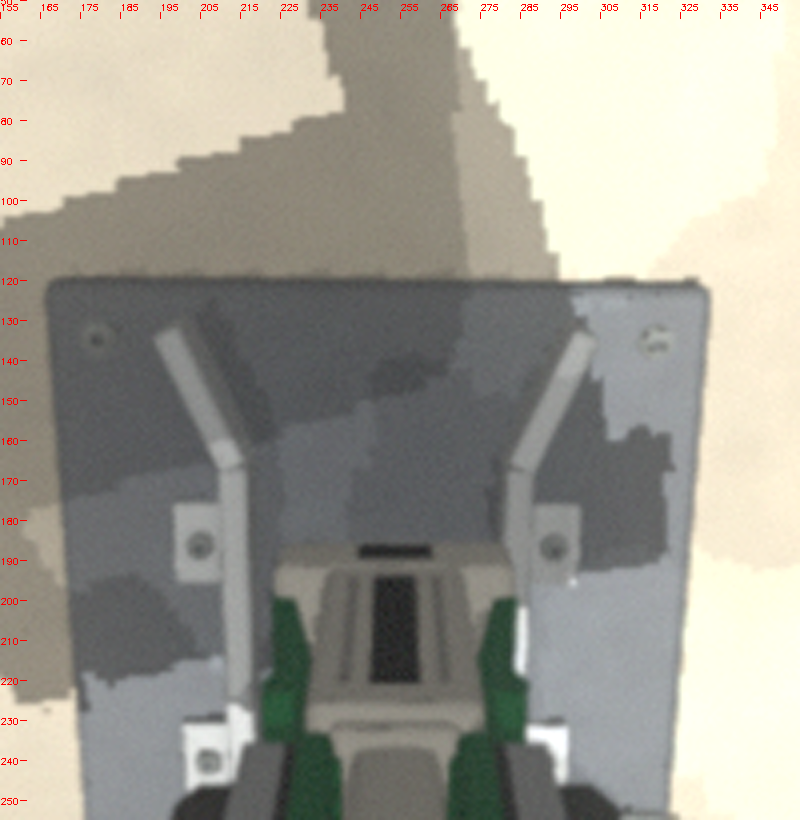

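```bash
python3 -m pendant '[{"translation":[-0.4,-2.8,0],"delta_rot":[0,0,-0.005],"jaw":-1},{"translation":[-0.4,-2.8,-9],"delta_rot":[0,0,-0.005],"jaw":-1},{"translation":[-0.4,-2.8,-18],"delta_rot":[0,0,-0.005],"jaw":-1},{"translation":[-0.4,-2.8,-26],"delta_rot":[0,0,-0.005],"jaw":-1},{"translation":[-0.4,-2.8,-26],"delta_rot":[0,0,-0.005],"jaw":-1}]'; python3 st.py
```

```text
time: 7.12
eef_pos: [541.6, 91.6, 75.9]
eef_rot: [-1.273, -1.102, 1.103]
ft_force: [-0.7, -0.0, -0.7]
finger_gap: 0.267
t 7.12 pos [541.6  91.6  75.9] x [0.143 0.99  0.   ] y [-0.001  0.    -1.   ] z [-0.99   0.143  0.001] q [ 0.165  0.437  1.917  0.     0.789 -1.263] F [-0.7 -0.  -0.7] gap 0.267
```

```bash
python3 -m pendant '[{"translation":[0,0,-1],"delta_rot":[0,0,0],"jaw":-1},{"translation":[0,0,-2],"delta_rot":[0,0,0],"jaw":-1},{"translation":[0,0,-2],"delta_rot":[0,0,0],"jaw":-1}]'; python3 st.py
```

```text
time: 7.37
eef_pos: [542.9, 91.9, 75.7]
eef_rot: [-1.274, -1.104, 1.101]
ft_force: [0.6, 0.0, -1.9]
finger_gap: 0.262
t 7.37 pos [542.9  91.9  75.7] x [0.143 0.99  0.001] y [ 0.002  0.001 -1.   ] z [-0.99   0.143 -0.002] q [ 0.165  0.438  1.916  0.     0.786 -1.263] F [ 0.6  0.  -1.9] gap 0.262
```

```bash
python3 -m pendant '[{"translation":[0,0,-1],"delta_rot":[0,0,0],"jaw":-1},{"translation":[0,0,-1],"delta_rot":[0,0,0],"jaw":-1}]'; python3 -m pendant '[{"translation":[0,0,-0.7],"delta_rot":[0,0,0],"jaw":-1},{"translation":[0,0,-0.7],"delta_rot":[0,0,0],"jaw":-1}]'; python3 st.py
```

```text
time: 7.53
eef_pos: [543.0, 91.9, 74.9]
eef_rot: [-1.275, -1.105, 1.101]
ft_force: [-0.0, 0.1, -1.4]
finger_gap: 0.265
time: 7.7
eef_pos: [543.1, 91.9, 74.3]
eef_rot: [-1.275, -1.105, 1.101]
ft_force: [-0.1, 0.4, -0.4]
finger_gap: 0.265
t 7.7 pos [543.1  91.9  74.3] x [0.143 0.99  0.001] y [ 0.002  0.001 -1.   ] z [-0.99   0.143 -0.002] q [ 0.165  0.44   1.917  0.     0.783 -1.263] F [-0.1  0.4 -0.4] gap 0.265
```

```bash
python3 -m pendant '[{"translation":[0,0,-0.5],"delta_rot":[0,0,0],"jaw":-1},{"translation":[0,0,-0.5],"delta_rot":[0,0,0],"jaw":-1}]'; python3 -m pendant '[{"translation":[0,0,-0.5],"delta_rot":[0,0,0],"jaw":-1},{"translation":[0,0,-0.5],"delta_rot":[0,0,0],"jaw":-1}]'; python3 st.py
```

```text
time: 7.87
eef_pos: [543.2, 91.9, 74.3]
eef_rot: [-1.275, -1.105, 1.101]
ft_force: [-1.0, -0.2, 6.3]
finger_gap: 0.263
time: 8.03
eef_pos: [543.2, 92.0, 74.3]
eef_rot: [-1.275, -1.105, 1.101]
ft_force: [-2.9, -0.2, 11.6]
finger_gap: 0.261
t 8.03 pos [543.2  92.   74.3] x [0.143 0.99  0.001] y [ 0.003  0.001 -1.   ] z [-0.99   0.143 -0.002] q [ 0.165  0.44   1.916  0.     0.782 -1.263] F [-2.9 -0.2 11.6] gap 0.261
```

```bash
python3 -m pendant '[{"translation":[0,0,0.8],"delta_rot":[0,0,0],"jaw":-1},{"translation":[4,-0.6,0.8],"delta_rot":[0,0,0],"jaw":-1},{"translation":[7.9,-1.1,0.8],"delta_rot":[0,0,0],"jaw":-1},{"translation":[11.9,-1.7,0.8],"delta_rot":[0,0,0],"jaw":-1},{"translation":[15.8,-2.3,0.8],"delta_rot":[0,0,0],"jaw":-1},{"translation":[19.8,-2.8,0.8],"delta_rot":[0,0,0],"jaw":-1},{"translation":[19.8,-2.8,0.8],"delta_rot":[0,0,0],"jaw":-1}]'
python3 - <<'E'
from st import *
import pickle
s=st(); r=arm.read_camera("wrist"); pickle.dump((s,r),open("w9.pkl","wb"))
im=cv2.cvtColor(r["pixels"],cv2.COLOR_RGB2BGR)
crop(im,155,50,355,255,4,"pics/w9.png",1.2)
E
```

```text
time: 8.62
eef_pos: [562.9, 89.0, 74.0]
eef_rot: [-1.274, -1.104, 1.102]
ft_force: [-1.1, -0.0, 3.8]
finger_gap: 0.267
t 8.62 pos [562.9  89.   74. ] x [0.143 0.99  0.001] y [ 0.001  0.001 -1.   ] z [-0.99   0.143 -0.001] q [ 1.540e-01  4.640e-01  1.874e+00  1.000e-03  8.020e-01 -1.274e+00] F [-1.1 -0.   3.8] gap 0.267
```

View pics/w9.png

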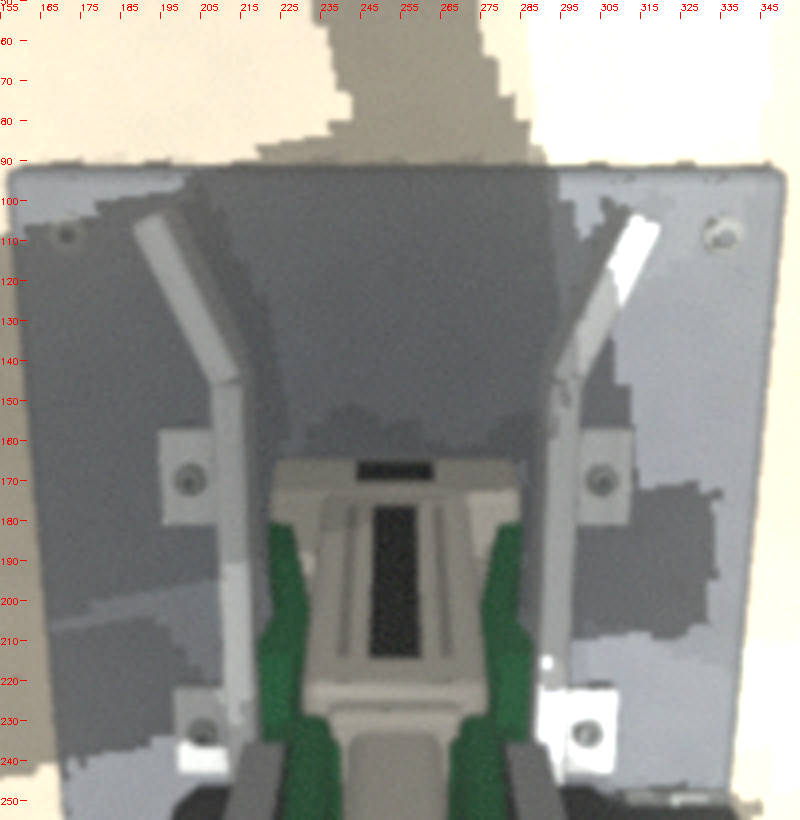

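```bash
python3 - <<'E'
from h import *
s,r=pickle.load(open("w9.pkl","rb"));W=wristcam(r,s); Rt=R.from_rotvec(s["eef_rot"])
for th in (0,.05,.1,.15,.2):
    for d in (64,62):
        y,z=d+18.7,13; y2,z2=y*np.cos(th)-z*np.sin(th),z*np.cos(th)+y*np.sin(th)
        print(th,d,proj([Rt.apply([0,y2-18.7,z2])+s["eef_pos"]],W).round(1), round(max(y2,(y*np.cos(th)+13*np.sin(th)))-18.7,1))
E
```

```text
0 64 [[253.5 186.4]] 64.0
0 62 [[253.5 187.4]] 62.0
0.05 64 [[253.5 180.8]] 64.5
0.05 62 [[253.5 181.9]] 62.5
0.1 64 [[253.5 175.2]] 64.9
0.1 62 [[253.5 176.4]] 62.9
0.15 64 [[253.5 169.7]] 65.0
0.15 62 [[253.5 171. ]] 63.0
0.2 64 [[253.5 164.3]] 64.9
0.2 62 [[253.5 165.7]] 63.0
```

```bash
python3 -m pendant '[{"translation":[0,0,2],"delta_rot":[0,0,0],"jaw":-1},{"translation":[0.9,-0.1,3],"delta_rot":[-0.007,-0.047,0],"jaw":-1},{"translation":[1.7,-0.2,3],"delta_rot":[-0.014,-0.094,0],"jaw":-1},{"translation":[2.6,-0.4,3.2],"delta_rot":[-0.02,-0.141,0],"jaw":-1},{"translation":[3.5,-0.5,3.3],"delta_rot":[-0.027,-0.188,0],"jaw":-1},{"translation":[3.5,-0.5,3.3],"delta_rot":[-0.027,-0.188,0],"jaw":-1}]'
python3 - <<'E'
from st import *
import pickle
s=st(); r=arm.read_camera("wrist"); pickle.dump((s,r),open("w10.pkl","wb"))
im=cv2.cvtColor(r["pixels"],cv2.COLOR_RGB2BGR)
crop(im,135,80,375,280,3,"pics/w10.png",1.2)
r=arm.read_camera("scene");im=cv2.cvtColor(r["pixels"],cv2.COLOR_RGB2BGR)
crop(im,210,90,330,230,5,"pics/s10.png",1.3)
E
```

```text
time: 9.17
eef_pos: [564.3, 88.5, 76.6]
eef_rot: [-1.422, -1.232, 1.016]
ft_force: [-0.3, 0.2, -2.0]
finger_gap: 0.268
t 9.17 pos [564.3  88.5  76.6] x [0.142 0.99  0.   ] y [ 0.189 -0.027 -0.982] z [-0.972  0.14  -0.191] q [ 0.19   0.397  2.006 -0.117  0.56  -1.144] F [-0.3  0.2 -2. ] gap 0.268
```

View pics/w10.png

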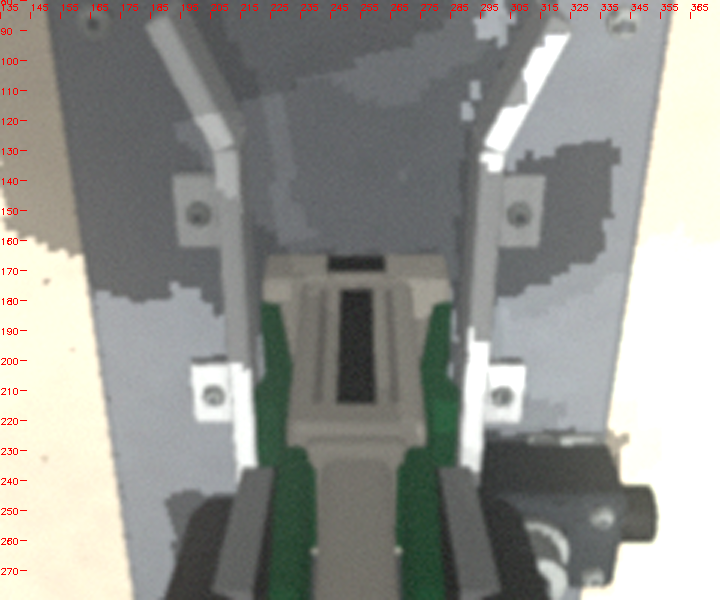

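View pics/s10.png

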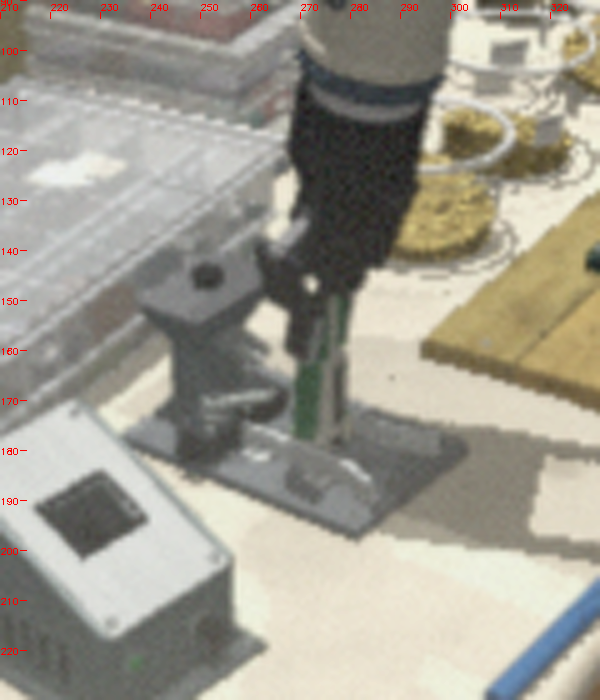

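```bash
python3 -m pendant '[{"translation":[0,0,-1.5],"delta_rot":[0,0,0],"jaw":-1},{"translation":[0,0,-2.6],"delta_rot":[0,0,0],"jaw":-1},{"translation":[0,0,-2.6],"delta_rot":[0,0,0],"jaw":-1}]';python3 -m pendant '[{"translation":[0,0,-0.5],"delta_rot":[0,0,0],"jaw":-1},{"translation":[0,0,-0.5],"delta_rot":[0,0,0],"jaw":-1}]';python3 st.py
```

```text
time: 9.52
eef_pos: [566.5, 88.5, 74.3]
eef_rot: [-1.421, -1.231, 1.015]
ft_force: [0.9, -1.2, -1.8]
finger_gap: 0.262
time: 9.68
eef_pos: [566.4, 88.5, 74.0]
eef_rot: [-1.422, -1.232, 1.015]
ft_force: [-0.2, 0.5, -2.3]
finger_gap: 0.266
t 9.68 pos [566.4  88.5  74. ] x [0.143 0.99  0.001] y [ 0.188 -0.026 -0.982] z [-0.972  0.141 -0.19 ] q [ 0.189  0.404  2.003 -0.116  0.556 -1.145] F [-0.2  0.5 -2.3] gap 0.266
```

```bash
python3 -m pendant '[{"translation":[0,0,-0.4],"delta_rot":[0,0,0],"jaw":-1},{"translation":[0,0,-0.4],"delta_rot":[0,0,0],"jaw":-1}]';python3 -m pendant '[{"translation":[0,0,-0.4],"delta_rot":[0,0,0],"jaw":-1},{"translation":[0,0,-0.4],"delta_rot":[0,0,0],"jaw":-1}]';python3 st.py
```

```text
time: 9.85
eef_pos: [566.4, 88.6, 73.9]
eef_rot: [-1.422, -1.232, 1.015]
ft_force: [-0.5, -0.2, 1.8]
finger_gap: 0.264
time: 10.02
eef_pos: [566.5, 88.6, 73.9]
eef_rot: [-1.422, -1.233, 1.014]
ft_force: [-1.3, -0.6, 6.5]
finger_gap: 0.262
t 10.02 pos [566.5  88.6  73.9] x [0.143 0.99  0.001] y [ 0.189 -0.026 -0.982] z [-0.971  0.14  -0.191] q [ 0.189  0.404  2.004 -0.117  0.555 -1.144] F [-1.3 -0.6  6.5] gap 0.262
```

```bash
python3 -m pendant '[{"translation":[0,0,0.4],"delta_rot":[0,0,0],"jaw":-1},{"translation":[0,0,0.4],"delta_rot":[0,0,0],"jaw":-0.2},{"translation":[0,0,0.4],"delta_rot":[0,0,0],"jaw":0.2},{"translation":[0,0,0.4],"delta_rot":[0,0,0],"jaw":0.7},{"translation":[0,0,0.4],"delta_rot":[0,0,0],"jaw":0.7},{"translation":[0,0,0.4],"delta_rot":[0,0,0],"jaw":0.7}]'
python3 - <<'E'
from st import *
import pickle
s=st(); r=arm.read_camera("wrist"); pickle.dump((s,r),open("w11.pkl","wb"))
im=cv2.cvtColor(r["pixels"],cv2.COLOR_RGB2BGR)
crop(im,115,80,385,384,2,"pics/w11.png",1.2)
E
```

```text
time: 10.52
eef_pos: [566.3, 88.6, 73.7]
eef_rot: [-1.422, -1.232, 1.015]
ft_force: [0.1, 0.3, 0.5]
finger_gap: 0.849
t 10.52 pos [566.3  88.6  73.7] x [0.143 0.99  0.001] y [ 0.189 -0.026 -0.982] z [-0.972  0.14  -0.191] q [ 0.189  0.404  2.004 -0.116  0.555 -1.145] F [0.1 0.3 0.5] gap 0.849
```

View pics/w11.png

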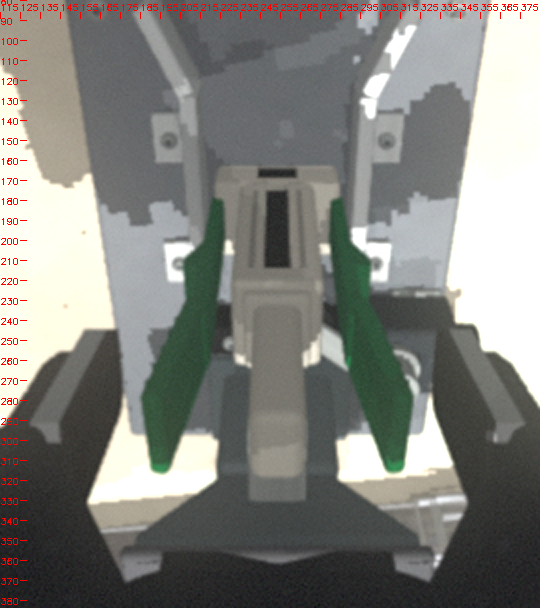

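```bash
python3 -m pendant '[{"translation":[-1.2,0.2,0.1],"delta_rot":[0.009,0.063,0],"jaw":0.7},{"translation":[-2.4,0.4,0.2],"delta_rot":[0.018,0.126,0],"jaw":0.7},{"translation":[-3.5,0.5,0.3],"delta_rot":[0.027,0.188,0],"jaw":0.7},{"translation":[-3.5,0.5,0.3],"delta_rot":[0.027,0.188,0],"jaw":0.7},{"translation":[-3.5,0.5,0.3],"delta_rot":[0.027,0.188,0],"jaw":0},{"translation":[-3.5,0.5,0.3],"delta_rot":[0.027,0.188,0],"jaw":-1},{"translation":[-3.5,0.5,0.3],"delta_rot":[0.027,0.188,0],"jaw":-1},{"translation":[-3.5,0.5,0.3],"delta_rot":[0.027,0.188,0],"jaw":-1},{"translation":[-3.5,0.5,0.3],"delta_rot":[0.027,0.188,0],"jaw":-1},{"translation":[-3.5,0.5,0.3],"delta_rot":[0.027,0.188,0],"jaw":-1}]' 30
python3 - <<'E'
from st import *
import pickle
s=st(); r=arm.read_camera("wrist"); pickle.dump((s,r),open("w12.pkl","wb"))
im=cv2.cvtColor(r["pixels"],cv2.COLOR_RGB2BGR)
crop(im,115,80,385,384,2,"pics/w12.png",1.2)
E
```

```text
time: 11.4
eef_pos: [562.6, 89.1, 74.9]
eef_rot: [-1.276, -1.106, 1.101]
ft_force: [-1.5, -0.2, 8.9]
finger_gap: 0.259
t 11.4 pos [562.6  89.1  74.9] x [0.143 0.99  0.001] y [ 0.004  0.    -1.   ] z [-0.99   0.143 -0.004] q [ 0.155  0.461  1.876 -0.     0.8   -1.273] F [-1.5 -0.2  8.9] gap 0.259
```

View pics/w12.png

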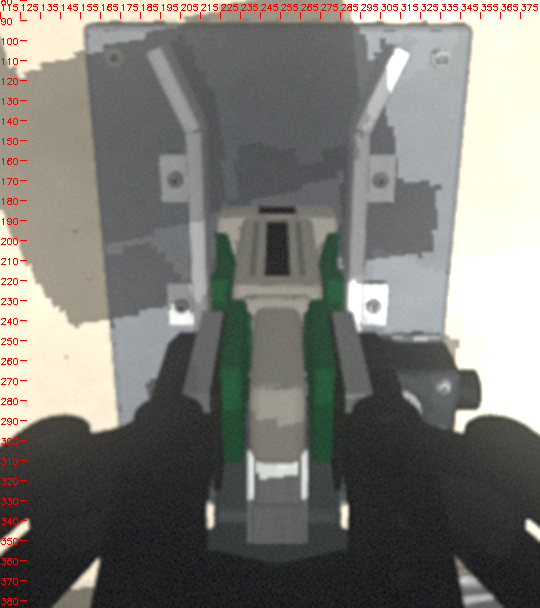

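```bash
python3 -m pendant '[{"translation":[0,0,0.6],"delta_rot":[0,0,0],"jaw":-1},{"translation":[0,0,1.1],"delta_rot":[0,0,0],"jaw":-1},{"translation":[0,0,1.1],"delta_rot":[0,0,0],"jaw":-1}]'; python3 st.py
```

```text
time: 11.7
eef_pos: [562.0, 89.1, 75.0]
eef_rot: [-1.274, -1.104, 1.102]
ft_force: [-0.9, -0.4, 1.5]
finger_gap: 0.26
t 11.7 pos [562.   89.1  75. ] x [0.143 0.99  0.001] y [ 0.002  0.    -1.   ] z [-0.99   0.143 -0.002] q [ 0.155  0.461  1.876  0.     0.803 -1.273] F [-0.9 -0.4  1.5] gap 0.26
```

```bash
python3 -m pendant '[{"translation":[2,-0.3,0.3],"delta_rot":[0,0,0],"jaw":-1},{"translation":[5,-0.7,0.3],"delta_rot":[0,0,0],"jaw":-1},{"translation":[8,-1.1,0.3],"delta_rot":[0,0,0],"jaw":-1},{"translation":[11,-1.6,0.3],"delta_rot":[0,0,0],"jaw":-1},{"translation":[14,-2,0.3],"delta_rot":[0,0,0],"jaw":-1},{"translation":[14,-2,0.3],"delta_rot":[0,0,0],"jaw":-1}]'
python3 - <<'E'
from st import *
import pickle
s=st(); r=arm.read_camera("wrist"); pickle.dump((s,r),open("w13.pkl","wb"))
im=cv2.cvtColor(r["pixels"],cv2.COLOR_RGB2BGR)
crop(im,115,80,385,384,2,"pics/w13.png",1.2)
E
```

```text
time: 12.2
eef_pos: [577.4, 87.0, 75.3]
eef_rot: [-1.275, -1.105, 1.101]
ft_force: [-0.3, -0.3, -1.5]
finger_gap: 0.258
t 12.2 pos [577.4  87.   75.3] x [0.143 0.99  0.001] y [ 0.002  0.001 -1.   ] z [-0.99   0.143 -0.002] q [ 0.147  0.479  1.843  0.     0.817 -1.281] F [-0.3 -0.3 -1.5] gap 0.258
```

View pics/w13.png

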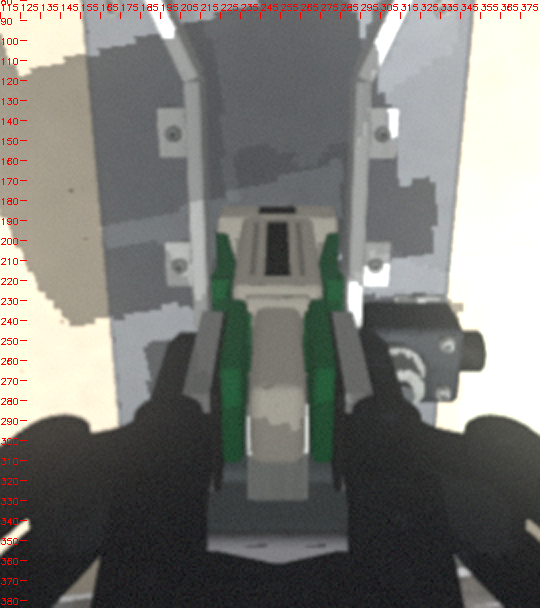

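```bash
python3 -m pendant '[{"translation":[2,-0.3,0],"delta_rot":[0,0,0],"jaw":-1},{"translation":[4,-0.6,0],"delta_rot":[0,0,0],"jaw":-1},{"translation":[6,-0.9,0],"delta_rot":[0,0,0],"jaw":-1},{"translation":[6,-0.9,0],"delta_rot":[0,0,0],"jaw":-1}]'; python3 st.py;  python3 -m pendant '[{"translation":[1,-0.1,0],"delta_rot":[0,0,0],"jaw":-1},{"translation":[2,-0.3,0],"delta_rot":[0,0,0],"jaw":-1},{"translation":[2,-0.3,0],"delta_rot":[0,0,0],"jaw":-1}]'
```

```text
time: 12.58
eef_pos: [583.2, 86.2, 75.5]
eef_rot: [-1.275, -1.105, 1.101]
ft_force: [0.1, 0.4, -2.2]
finger_gap: 0.258
t 12.58 pos [583.2  86.2  75.5] x [0.143 0.99  0.001] y [ 0.002  0.001 -1.   ] z [-0.99   0.143 -0.002] q [ 0.144  0.486  1.831  0.     0.823 -1.284] F [ 0.1  0.4 -2.2] gap 0.258
time: 12.83
eef_pos: [584.8, 85.9, 75.4]
eef_rot: [-1.275, -1.104, 1.101]
ft_force: [-0.1, 0.2, -2.4]
finger_gap: 0.26
```

```bash
for i in 1 2; do python3 -m pendant '[{"translation":[1,-0.1,-0.1],"delta_rot":[0,0,0],"jaw":-1},{"translation":[1,-0.1,-0.1],"delta_rot":[0,0,0],"jaw":-1}]'; done
```

```text
time: 13.0
eef_pos: [585.8, 85.8, 75.3]
eef_rot: [-1.274, -1.104, 1.101]
ft_force: [-0.2, -0.4, -1.5]
finger_gap: 0.258
time: 13.17
eef_pos: [586.8, 85.7, 75.2]
eef_rot: [-1.274, -1.104, 1.101]
ft_force: [0.3, -0.1, -1.2]
finger_gap: 0.256
```

```bash
python3 - <<'E'
from st import *
import pickle
for n in ("top","scene"):
    r=arm.read_camera(n);im=cv2.cvtColor(r["pixels"],cv2.COLOR_RGB2BGR)
    if n=="scene": crop(im,215,110,315,220,6,"pics/s14.png",1.3)
    else: crop(im,295,130,385,230,6,"pics/t14.png",1.4)
E
```

```text
(no output)
```

View pics/s14.png

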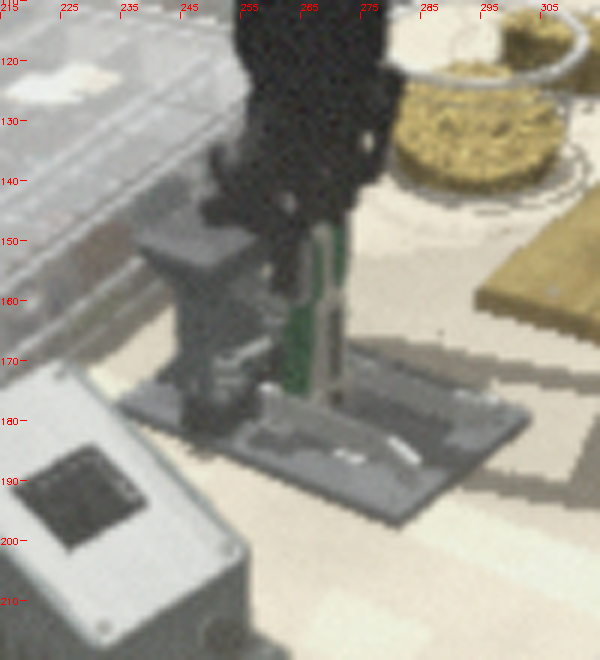

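```bash
for i in 1 2 3; do python3 -m pendant '[{"translation":[1,-0.1,0],"delta_rot":[0,0,0],"jaw":-1},{"translation":[1,-0.1,0],"delta_rot":[0,0,0],"jaw":-1}]' | grep -v rot; done
```

```text
time: 13.43
eef_pos: [587.8, 85.6, 75.2]
ft_force: [-1.2, 0.2, -1.2]
finger_gap: 0.259
time: 13.6
eef_pos: [588.8, 85.5, 75.2]
ft_force: [-0.1, -0.1, -1.9]
finger_gap: 0.257
time: 13.77
eef_pos: [589.8, 85.4, 75.2]
ft_force: [-0.5, -0.7, -2.5]
finger_gap: 0.258
```

```bash
for i in 1 2; do python3 -m pendant '[{"translation":[1,-0.1,-0.1],"delta_rot":[0,0,0],"jaw":-1},{"translation":[1,-0.1,-0.1],"delta_rot":[0,0,0],"jaw":-1}]' | grep -v rot; done
python3 - <<'E'
from st import *
import pickle
s=st(); r=arm.read_camera("wrist"); pickle.dump((s,r),open("w15.pkl","wb"))
im=cv2.cvtColor(r["pixels"],cv2.COLOR_RGB2BGR)
crop(im,155,80,355,384,3,"pics/w15.png",1.2)
E
```

```text
time: 13.93
eef_pos: [590.8, 85.3, 75.1]
ft_force: [0.2, 0.1, -2.5]
finger_gap: 0.264
time: 14.1
eef_pos: [591.3, 85.2, 75.0]
ft_force: [-2.2, -0.7, 0.7]
finger_gap: 0.265
t 14.1 pos [591.3  85.2  75. ] x [0.143 0.99  0.001] y [ 0.001  0.001 -1.   ] z [-0.99   0.143 -0.001] q [ 1.400e-01  4.970e-01  1.812e+00  1.000e-03  8.320e-01 -1.287e+00] F [-2.2 -0.7  0.7] gap 0.265
```

View pics/w15.png

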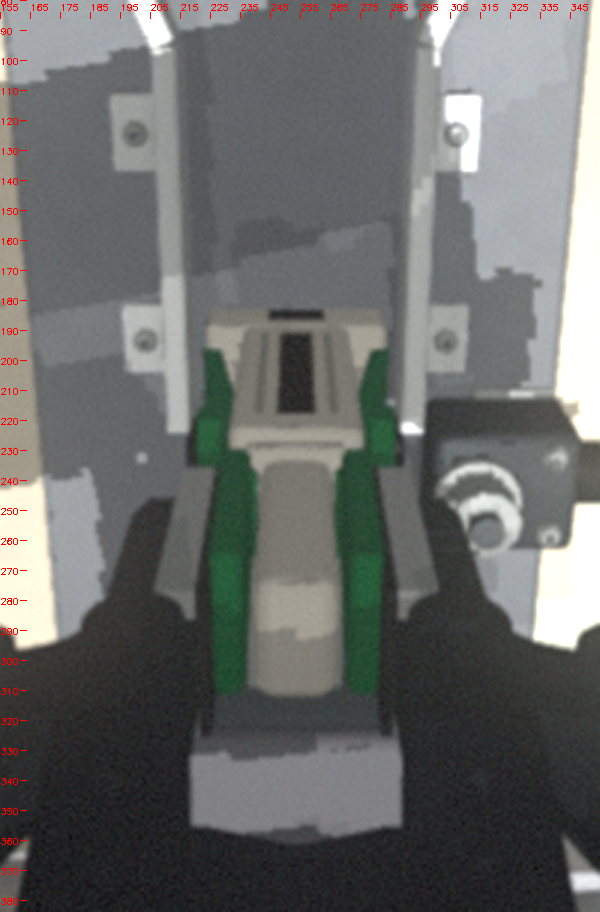

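```bash
for i in 1 2; do python3 -m pendant '[{"translation":[0.7,-0.1,0],"delta_rot":[0,0,0],"jaw":-1},{"translation":[0.7,-0.1,0],"delta_rot":[0,0,0],"jaw":-1}]' | grep -v rot; done
```

```text
time: 14.32
eef_pos: [591.5, 85.2, 75.0]
ft_force: [-5.8, 0.2, 4.2]
finger_gap: 0.257
time: 14.48
eef_pos: [591.8, 85.1, 75.0]
ft_force: [-6.9, 1.6, 6.1]
finger_gap: 0.26
```

```bash
python3 -m pendant '[{"translation":[0,0,0],"delta_rot":[0,0,0],"jaw":-0.4},{"translation":[0,0,0],"delta_rot":[0,0,0],"jaw":-0.2},{"translation":[0,0,0],"delta_rot":[0,0,0],"jaw":0},{"translation":[0,0,0],"delta_rot":[0,0,0],"jaw":0.3},{"translation":[0,0,0],"delta_rot":[0,0,0],"jaw":0.8},{"translation":[0,0,0],"delta_rot":[0,0,0],"jaw":0.8},{"translation":[0,0,0],"delta_rot":[0,0,0],"jaw":0.8}]'
python3 - <<'E'
from st import *
import pickle
s=st(); r=arm.read_camera("wrist"); pickle.dump((s,r),open("w16.pkl","wb"))
im=cv2.cvtColor(r["pixels"],cv2.COLOR_RGB2BGR)
crop(im,125,80,375,384,3,"pics/w16.png",1.2)
E
```

```text
time: 15.07
eef_pos: [593.5, 85.0, 75.2]
eef_rot: [-1.275, -1.105, 1.101]
ft_force: [-0.1, -0.5, -0.1]
finger_gap: 0.899
t 15.07 pos [593.5  85.   75.2] x [0.143 0.99  0.001] y [ 0.003  0.001 -1.   ] z [-0.99   0.143 -0.003] q [ 0.14   0.498  1.808  0.     0.832 -1.288] F [-0.1 -0.5 -0.1] gap 0.899
```

View pics/w16.png

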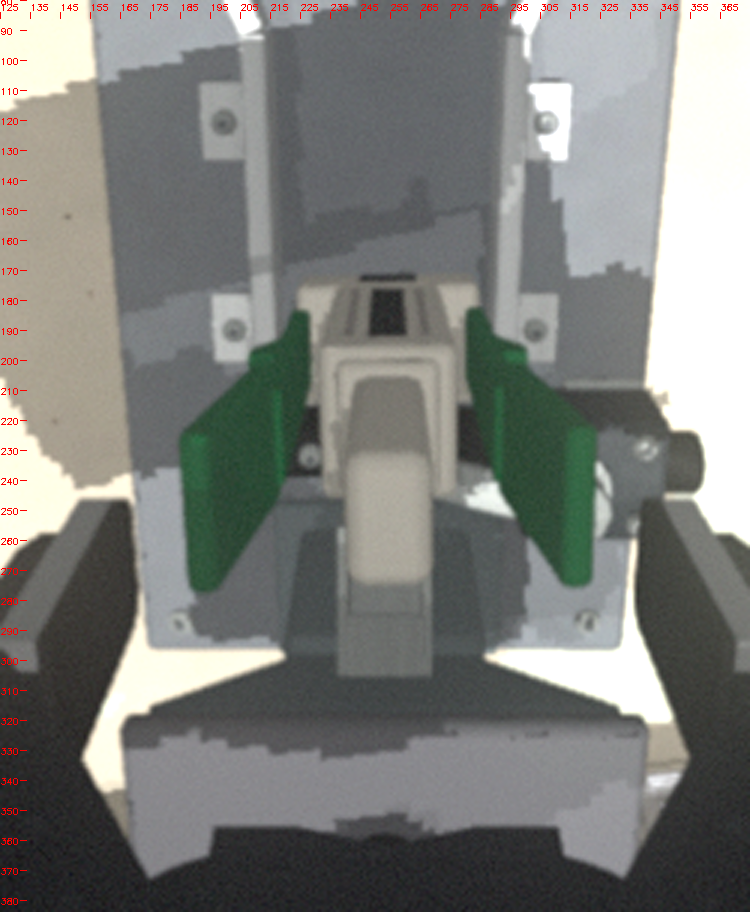

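```bash
python3 -m pendant '[{"translation":[0,0,0],"delta_rot":[0,0,0],"jaw":0.8},{"translation":[0,0,0],"delta_rot":[0,0,0],"jaw":0.8},{"translation":[0,0,0],"delta_rot":[0,0,0],"jaw":0.8}]' >/dev/null
python3 - <<'E'
from st import *
import pickle
s=st(); r=arm.read_camera("wrist"); pickle.dump((s,r),open("w17.pkl","wb"))
im=cv2.cvtColor(r["pixels"],cv2.COLOR_RGB2BGR)
crop(im,125,80,375,330,3,"pics/w17.png",1.2)
r=arm.read_camera("scene");im=cv2.cvtColor(r["pixels"],cv2.COLOR_RGB2BGR)
crop(im,215,110,315,220,6,"pics/s17.png",1.3)
W=wristcam(pickle.load(open("w17.pkl","rb"))[1],s); 
p=[591.5,85.2,-.142]
for X in (0,-3,-6,-9): print(X,proj(fr(p,[(X-13,0,10),(X-11,26.5,10+98),(X+11,26.5,108),(X-11,-26.5,10+98),(X+11,-26.5,108)]),W).round(0).tolist())
E
```

```text
t 15.37 pos [593.1  85.   75. ] x [0.143 0.99  0.001] y [ 0.002  0.001 -1.   ] z [-0.99   0.143 -0.002] q [ 0.14   0.498  1.809  0.     0.832 -1.288] F [-0.7 -0.5 -0.4] gap 0.899
0 [[253.0, 183.0], [323.0, 267.0], [320.0, 315.0], [184.0, 268.0], [188.0, 316.0]]
-3 [[253.0, 179.0], [324.0, 261.0], [320.0, 309.0], [184.0, 261.0], [187.0, 309.0]]
-6 [[253.0, 175.0], [324.0, 254.0], [321.0, 303.0], [183.0, 254.0], [187.0, 303.0]]
-9 [[253.0, 170.0], [325.0, 246.0], [321.0, 296.0], [183.0, 247.0], [187.0, 297.0]]
```

View pics/w17.png

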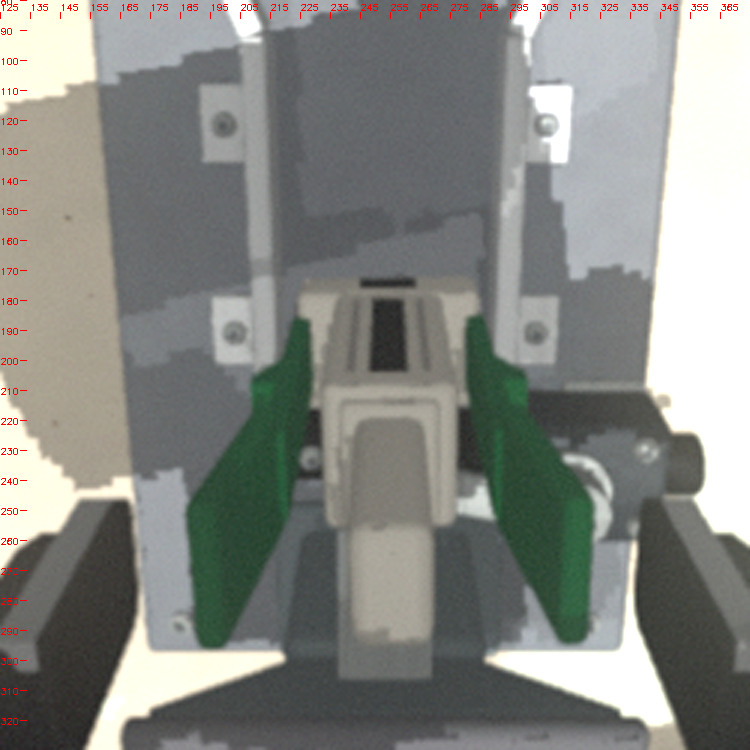

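View pics/s17.png

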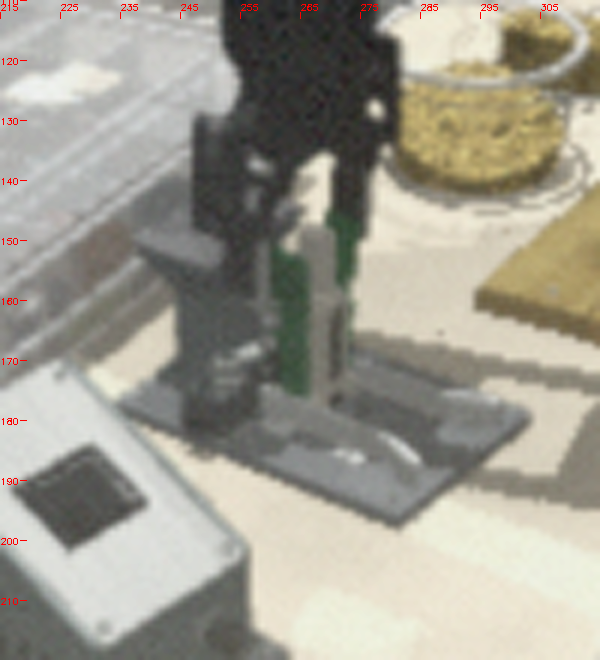

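```bash
python3 -m pendant '[{"translation":[0,0,5],"delta_rot":[0,0,0],"jaw":0.8},{"translation":[0,0,20],"delta_rot":[0,0,0],"jaw":0.8},{"translation":[0,0,45],"delta_rot":[0,0,0],"jaw":0.8},{"translation":[0,0,70],"delta_rot":[0,0,0],"jaw":0.8},{"translation":[-10,1.5,75],"delta_rot":[0,0,0],"jaw":0.8},{"translation":[-25,3.6,75],"delta_rot":[-0.014,-0.1,0],"jaw":0},{"translation":[-40,5.7,75],"delta_rot":[-0.028,-0.2,0],"jaw":-1},{"translation":[-56,8,70],"delta_rot":[-0.043,-0.3,0],"jaw":-1},{"translation":[-56,8,55],"delta_rot":[-0.061,-0.425,0],"jaw":-1},{"translation":[-56,8,40],"delta_rot":[-0.061,-0.425,0],"jaw":-1}]' 30
python3 - <<'E'
from st import *
import pickle
s=st(); r=arm.read_camera("wrist"); pickle.dump((s,r),open("w18.pkl","wb"))
im=cv2.cvtColor(r["pixels"],cv2.COLOR_RGB2BGR)
cv2.imwrite("pics/w18.png",cv2.convertScaleAbs(cv2.resize(im,None,fx=1.5,fy=1.5),alpha=1.2))
r=arm.read_camera("scene");im=cv2.cvtColor(r["pixels"],cv2.COLOR_RGB2BGR)
crop(im,215,110,315,220,6,"pics/s18.png",1.3)
r=arm.read_camera("top");im=cv2.cvtColor(r["pixels"],cv2.COLOR_RGB2BGR)
crop(im,295,130,385,230,6,"pics/t18.png",1.4)
E
```

```text
time: 16.3
eef_pos: [535.5, 93.9, 116.4]
eef_rot: [-1.604, -1.396, 0.885]
ft_force: [2.6, -1.4, 0.4]
finger_gap: 0.187
t 16.3 pos [535.5  93.9 116.4] x [0.141 0.99  0.004] y [ 0.419 -0.056 -0.906] z [-0.897  0.129 -0.423] q [ 0.277  0.245  2.205 -0.542  0.332 -0.669] F [ 2.6 -1.4  0.4] gap 0.187
```

View pics/w18.png

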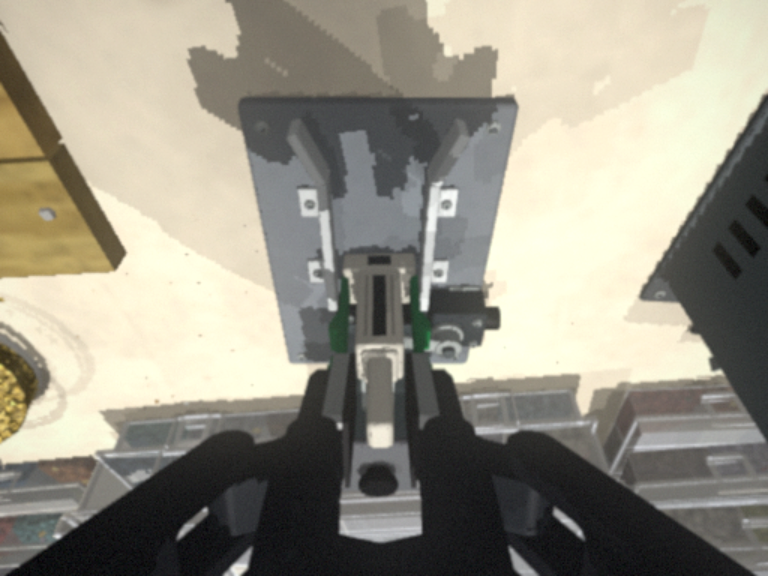

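View pics/s18.png

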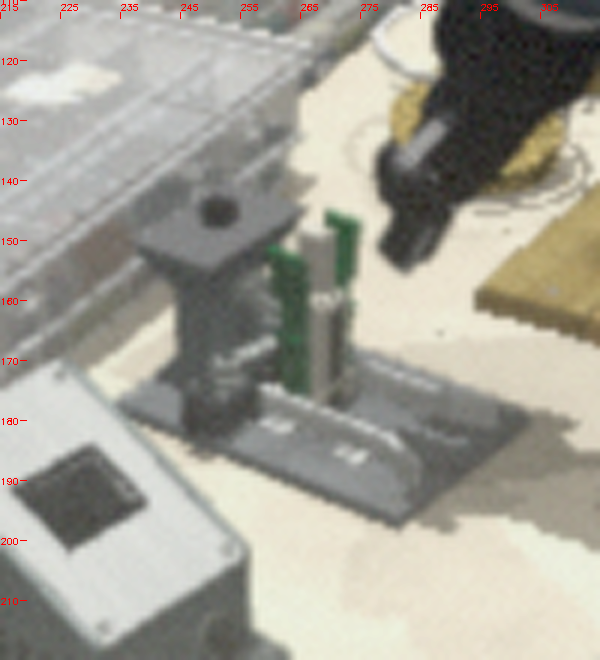

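```bash
python3 - <<'E'
from h import *
s,r=pickle.load(open("w18.pkl","rb"));W=wristcam(r,s)
im=cv2.cvtColor(r["pixels"],cv2.COLOR_RGB2BGR); crop(im,150,50,360,310,3,"pics/w18a.png",1.2)
p=[591.5,85.2,-.142]
for X in (0,-4,-8,-12): print(X,proj(fr(p,[(X-13,0,10)]),W).round(1).tolist(),proj(fr(p,[(X-11,26.5,108),(X+11,-26.5,108)]),W).round(1).tolist())
print(proj(fr(p,[(-68,23,26),(-68,-23,26),(14,0,10),(-101,58,10)]),W).round(1))
E
```

```text
0 [[252.0, 175.9]] [[296.3, 285.8], [211.6, 303.9]]
-4 [[252.0, 172.1]] [[296.9, 282.4], [211.0, 300.8]]
-8 [[252.0, 168.4]] [[297.5, 278.8], [210.5, 297.7]]
-12 [[252.0, 164.5]] [[298.2, 275.1], [209.9, 294.6]]
[[286.4 129.8]
 [217.4 130. ]
 [252.1 199. ]
 [343.6  71.2]]
```

View pics/w18a.png

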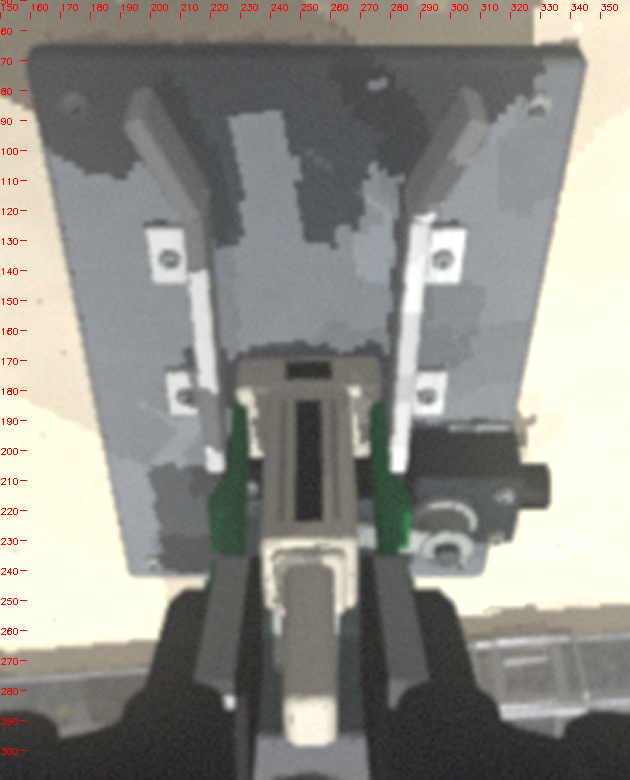

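View pics/t18.png

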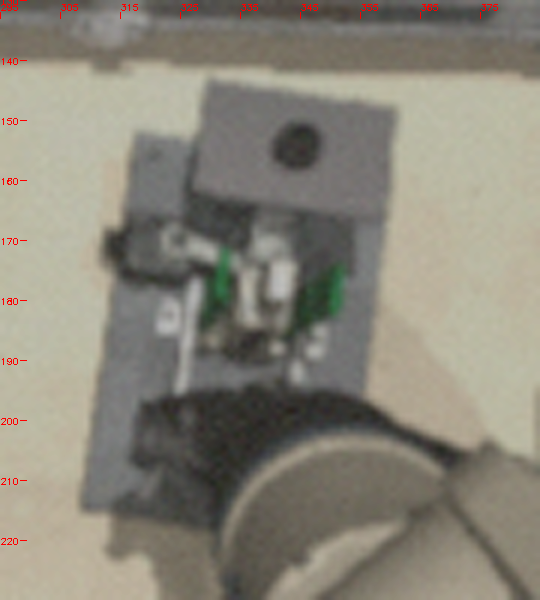

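```bash
python3 -m pendant '[{"translation":[0,0,0],"delta_rot":[0,0,0],"jaw":-1},{"translation":[0,0,0],"delta_rot":[0,0,0],"jaw":-1},{"translation":[0,0,0],"delta_rot":[0,0,0],"jaw":-1}]' >/dev/null
python3 - <<'E'
from st import *
import pickle
s=st(); r=arm.read_camera("wrist"); pickle.dump((s,r),open("w19.pkl","wb"))
im=cv2.cvtColor(r["pixels"],cv2.COLOR_RGB2BGR)
crop(im,170,40,350,230,4,"pics/w19.png",1.2)
W=wristcam(r,s)
p=[591.5,85.2,-.142]
for X in (0,-4,-8,-12): print(X,proj(fr(p,[(X-13,0,10)]),W).round(1).tolist(),proj(fr(p,[(X-68,22.5,26),(X-68,-22.5,26),(X-92,32.5,26),(X-92,-32.5,26)]),W).round(1).tolist())
E
```

```text
t 16.7 pos [538.7  92.9 116.1] x [0.144 0.99  0.002] y [ 0.415 -0.058 -0.908] z [-0.898  0.131 -0.419] q [ 0.274  0.25   2.196 -0.531  0.339 -0.681] F [ 0.6 -0.8  0.3] gap 0.003
0 [[253.1, 173.5]] [[287.1, 126.2], [218.8, 126.4], [306.2, 92.4], [199.4, 92.7]]
-4 [[253.1, 169.8]] [[287.5, 120.9], [218.4, 121.2], [306.9, 86.2], [198.7, 86.5]]
-8 [[253.1, 165.9]] [[287.9, 115.5], [217.9, 115.8], [307.7, 79.8], [197.9, 80.2]]
-12 [[253.1, 162.0]] [[288.4, 110.0], [217.4, 110.2], [308.4, 73.3], [197.0, 73.6]]
```

View pics/w19.png

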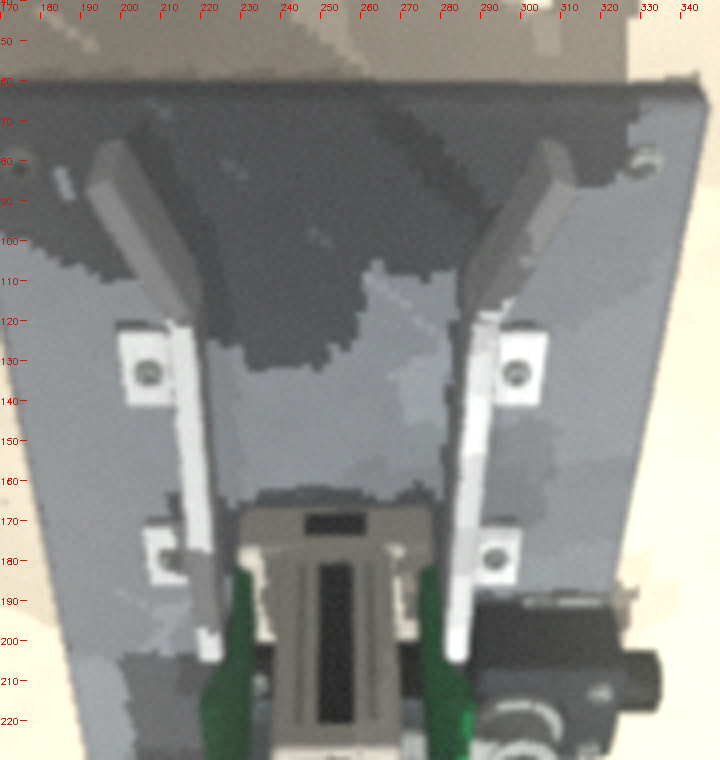

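```bash
python3 -m pendant '[{"translation":[0,0,-20],"delta_rot":[0,0,0],"jaw":-1},{"translation":[0,0,-45],"delta_rot":[0,0,0],"jaw":-1},{"translation":[0,0,-70],"delta_rot":[0,0,0],"jaw":-1},{"translation":[0,0,-88],"delta_rot":[0,0,0],"jaw":-1},{"translation":[4,-0.6,-88],"delta_rot":[0,0,0],"jaw":-1},{"translation":[10,-1.4,-88],"delta_rot":[0,0,0],"jaw":-1},{"translation":[16,-2.3,-88],"delta_rot":[0,0,0],"jaw":-1},{"translation":[16,-2.3,-88],"delta_rot":[0,0,0],"jaw":-1},{"translation":[16,-2.3,-88],"delta_rot":[0,0,0],"jaw":-1}]'
python3 - <<'E'
from st import *
import pickle
s=st(); r=arm.read_camera("wrist"); pickle.dump((s,r),open("w20.pkl","wb"))
im=cv2.cvtColor(r["pixels"],cv2.COLOR_RGB2BGR)
cv2.imwrite("pics/w20.png",cv2.convertScaleAbs(cv2.resize(im,None,fx=1.5,fy=1.5),alpha=1.2))
r=arm.read_camera("scene");im=cv2.cvtColor(r["pixels"],cv2.COLOR_RGB2BGR)
crop(im,215,110,315,220,6,"pics/s20.png",1.3)
E
```

```text
time: 17.5
eef_pos: [553.9, 90.4, 27.3]
eef_rot: [-1.605, -1.39, 0.888]
ft_force: [-0.9, -0.2, 0.5]
finger_gap: -0.001
t 17.5 pos [553.9  90.4  27.3] x [0.144 0.99  0.001] y [ 0.415 -0.059 -0.908] z [-0.899  0.131 -0.419] q [ 0.259  0.456  2.206 -1.13   0.181 -0.078] F [-0.9 -0.2  0.5] gap -0.001
```

View pics/w20.png

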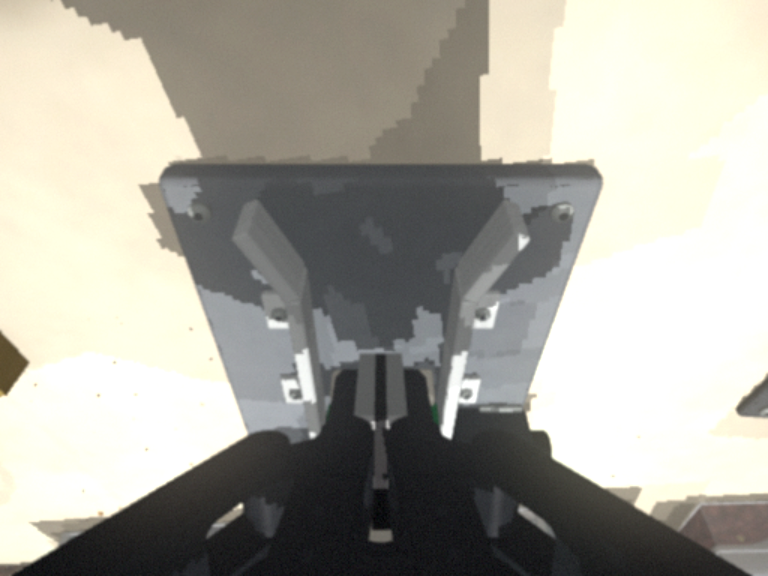

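View pics/s20.png

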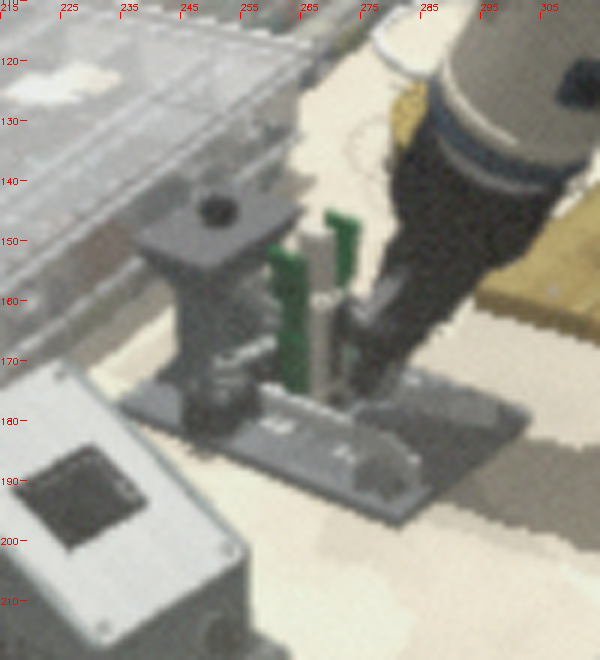

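```bash
python3 -m pendant '[{"translation":[2,-0.3,0],"delta_rot":[0,0,0],"jaw":-1},{"translation":[4,-0.6,0],"delta_rot":[0,0,0],"jaw":-1},{"translation":[4,-0.6,0],"delta_rot":[0,0,0],"jaw":-1}]'; python3 st.py;python3 -m pendant '[{"translation":[1.5,-0.2,0],"delta_rot":[0,0,0],"jaw":-1},{"translation":[3,-0.4,0],"delta_rot":[0,0,0],"jaw":-1},{"translation":[3,-0.4,0],"delta_rot":[0,0,0],"jaw":-1}]'; python3 st.py
```

```text
time: 17.85
eef_pos: [557.6, 90.2, 27.3]
eef_rot: [-1.604, -1.39, 0.889]
ft_force: [0.8, -0.4, 0.5]
finger_gap: -0.001
t 17.85 pos [557.6  90.2  27.3] x [0.143 0.99  0.002] y [ 0.414 -0.058 -0.908] z [-0.899  0.13  -0.418] q [ 0.256  0.459  2.199 -1.106  0.181 -0.105] F [ 0.8 -0.4  0.5] gap -0.001
time: 18.1
eef_pos: [560.4, 89.7, 27.1]
eef_rot: [-1.604, -1.39, 0.889]
ft_force: [-0.5, 0.2, 1.0]
finger_gap: 0.0
t 18.1 pos [560.4  89.7  27.1] x [0.143 0.99  0.001] y [ 0.414 -0.058 -0.908] z [-0.899  0.13  -0.418] q [ 0.253  0.462  2.193 -1.089  0.182 -0.125] F [-0.5  0.2  1. ] gap 0.0
```

```bash
for i in 1 2 3; do python3 -m pendant '[{"translation":[1,-0.1,0],"delta_rot":[0,0,0],"jaw":-1},{"translation":[2,-0.3,0],"delta_rot":[0,0,0],"jaw":-1},{"translation":[2,-0.3,0],"delta_rot":[0,0,0],"jaw":-1}]'|egrep 'pos|for'; done
python3 - <<'E'
from st import *
r=arm.read_camera("scene");im=cv2.cvtColor(r["pixels"],cv2.COLOR_RGB2BGR)
crop(im,215,110,315,220,6,"pics/s21.png",1.3)
E
```

```text
eef_pos: [562.1, 89.3, 26.9]
ft_force: [0.2, 0.3, -0.2]
eef_pos: [564.0, 89.0, 26.9]
ft_force: [-1.4, 0.8, -0.0]
eef_pos: [566.2, 88.7, 27.0]
ft_force: [-1.0, 0.5, 0.7]
```

View pics/s21.png

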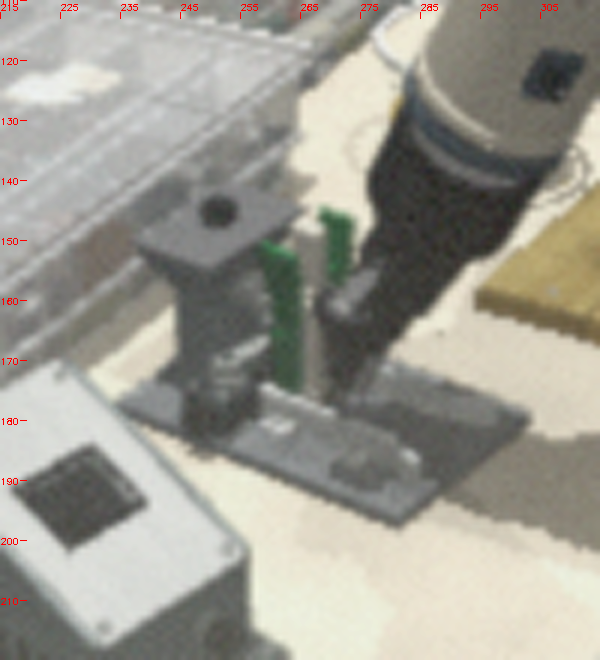

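```bash
for i in 1 2 3; do python3 -m pendant '[{"translation":[1,-0.1,0],"delta_rot":[0,0,0],"jaw":-1},{"translation":[1,-0.1,0],"delta_rot":[0,0,0],"jaw":-1}]'|egrep 'pos|for'; done
```

```text
eef_pos: [567.1, 88.6, 26.9]
ft_force: [-1.3, -0.5, 0.3]
eef_pos: [567.4, 88.3, 26.7]
ft_force: [-5.7, -0.0, 4.6]
eef_pos: [567.5, 88.2, 26.5]
ft_force: [-11.4, 1.7, 7.8]
```

```bash
python3 -m pendant '[{"translation":[-0.5,0.1,0],"delta_rot":[0,0,0],"jaw":-1},{"translation":[-1,0.1,0],"delta_rot":[0,0,0],"jaw":-1},{"translation":[-1.5,0.2,0],"delta_rot":[0,0,0],"jaw":-1},{"translation":[-2,0.3,0],"delta_rot":[0,0,0],"jaw":-1},{"translation":[-3,0.4,0],"delta_rot":[0,0,0],"jaw":-1},{"translation":[-5,0.7,0],"delta_rot":[0,0,0],"jaw":-1},{"translation":[-10,1.4,0],"delta_rot":[0,0,0],"jaw":-1},{"translation":[-18,2.6,0],"delta_rot":[0,0,0],"jaw":-1},{"translation":[-28,4,0],"delta_rot":[0,0,10],"jaw":-1}]' ; python3 st.py
```

```text
time: 20.15
eef_pos: [541.0, 91.5, 27.1]
eef_rot: [-1.671, -1.275, 0.815]
ft_force: [-0.5, -0.3, -0.6]
finger_gap: -0.0
t 20.15 pos [541.   91.5  27.1] x [0.265 0.964 0.001] y [ 0.404 -0.11  -0.908] z [-0.876  0.241 -0.418] q [ 0.307  0.453  2.213 -1.145  0.251  0.094] F [-0.5 -0.3 -0.6] gap -0.0
```

```bash
python3 -m pendant '[{"translation":[-6,1,15],"delta_rot":[0,0,0],"jaw":-1},{"translation":[-6,1,35],"delta_rot":[0,0,0.06],"jaw":-1},{"translation":[-6,1,60],"delta_rot":[0,0,0.12],"jaw":-1},{"translation":[-6,1,90],"delta_rot":[0,0,0.12],"jaw":-1},{"translation":[-6,1,90],"delta_rot":[0,0,0.12],"jaw":-1},{"translation":[-6,1,90],"delta_rot":[0,0,0.12],"jaw":-1},{"translation":[-6,1,90],"delta_rot":[0,0,0.12],"jaw":-1}]'
python3 - <<'E'
from st import *
import pickle
s=st(); r=arm.read_camera("wrist"); pickle.dump((s,r),open("w22.pkl","wb"))
im=cv2.cvtColor(r["pixels"],cv2.COLOR_RGB2BGR)
crop(im,170,40,350,230,4,"pics/w22.png",1.2)
W=wristcam(r,s)
p=[591.5,85.2,-.142]
for X in (0,-4,-8,-12): print(X,proj(fr(p,[(X-13,0,10)]),W).round(1).tolist(),proj(fr(p,[(X-68,22.5,26),(X-68,-22.5,26),(X-92,32.5,26),(X-92,-32.5,26)]),W).round(1).tolist())
r=arm.read_camera("scene");im=cv2.cvtColor(r["pixels"],cv2.COLOR_RGB2BGR)
crop(im,215,110,315,220,6,"pics/s22.png",1.3)
r=arm.read_camera("top");im=cv2.cvtColor(r["pixels"],cv2.COLOR_RGB2BGR)
crop(im,295,130,385,230,6,"pics/t22.png",1.4)
E
```

```text
time: 20.73
eef_pos: [535.9, 93.6, 118.2]
eef_rot: [-1.608, -1.387, 0.883]
ft_force: [0.9, 0.4, 0.8]
finger_gap: 0.003
t 20.73 pos [535.9  93.6 118.2] x [0.148 0.989 0.002] y [ 0.416 -0.06  -0.907] z [-0.897  0.136 -0.42 ] q [ 0.279  0.243  2.201 -0.537  0.344 -0.667] F [0.9 0.4 0.8] gap 0.003
0 [[253.0, 174.3]] [[286.0, 127.8], [218.8, 128.3], [304.6, 94.6], [199.5, 95.4]]
-4 [[252.9, 170.6]] [[286.4, 122.6], [218.3, 123.2], [305.2, 88.5], [198.8, 89.4]]
-8 [[252.9, 166.8]] [[286.8, 117.3], [217.8, 117.9], [305.9, 82.3], [197.9, 83.2]]
-12 [[252.9, 162.9]] [[287.2, 111.9], [217.3, 112.5], [306.6, 75.9], [197.1, 76.8]]
```

View pics/w22.png

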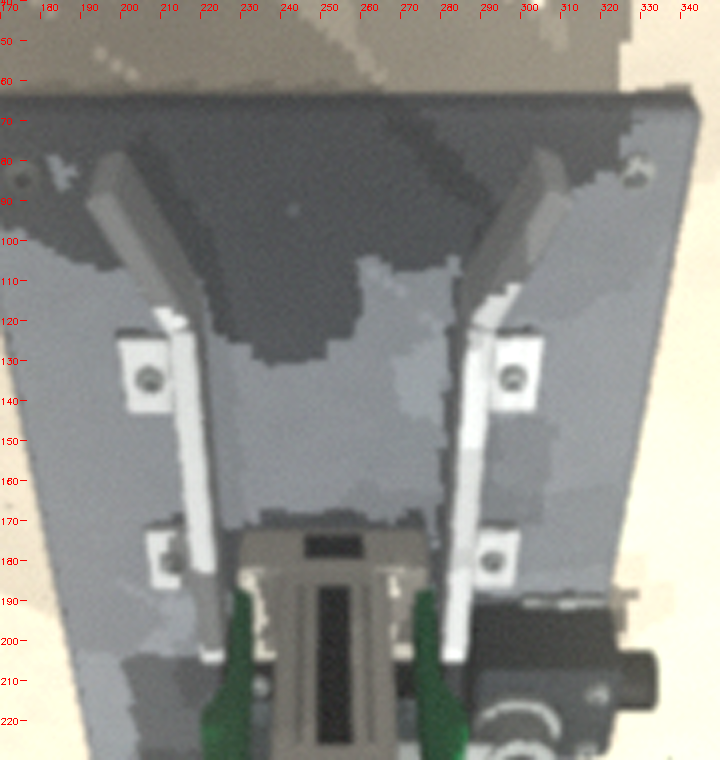

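View pics/s22.png

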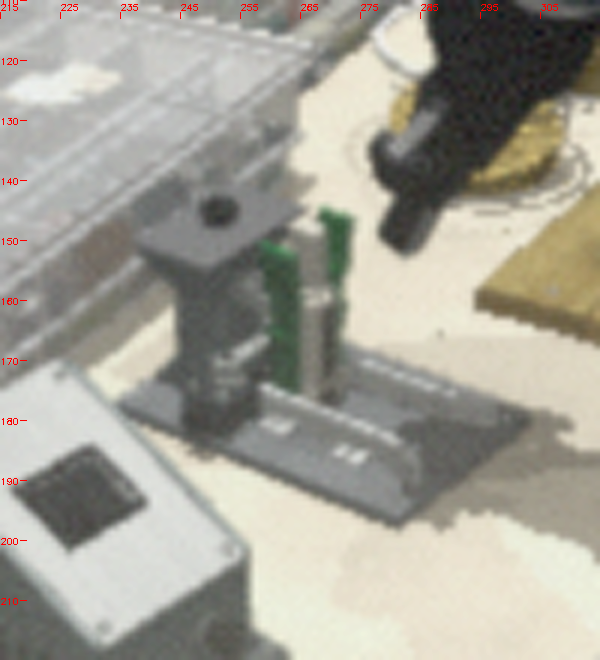

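View pics/t22.png

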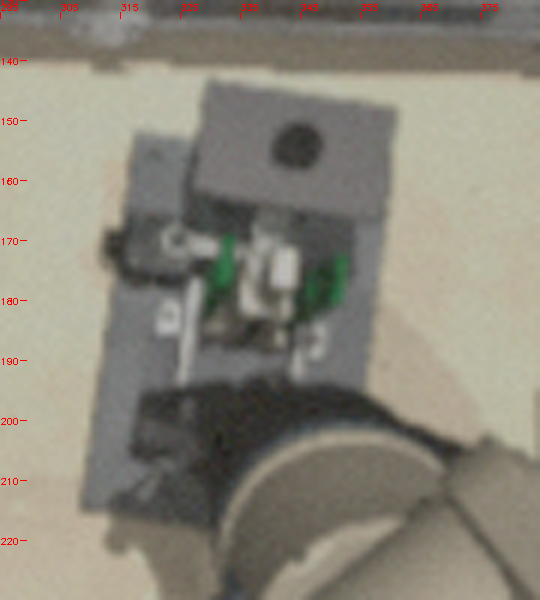

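```bash
python3 - <<'E'
from h import *
s,r=pickle.load(open("w22.pkl","rb"))
im=cv2.cvtColor(r["pixels"],cv2.COLOR_RGB2BGR)
crop(im,200,180,350,320,5,"pics/w22b.png",1.3)
W=wristcam(r,s)
# predicted stop face floor line at home+14
E
```

```text
(no output)
```

View pics/w22b.png

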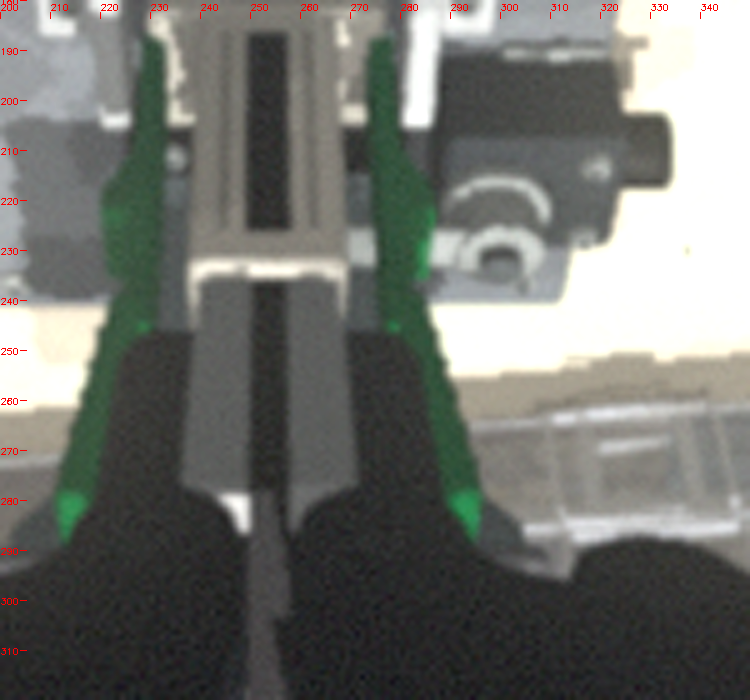

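```bash
python3 - <<'E'
from h import *
def back(px,cam,z):
    K,D,T=C[cam] if isinstance(cam,str) else cam
    u=cv2.undistortPoints(np.array([[px]],float),K,D)[0,0]; d=T[:3,:3].T@np.r_[u,1]; o=-T[:3,:3].T@T[:3,3]
    return o+d*(z-o[2])/d[2]
def nf(P,p=[590,85.2,-.142]):
    d=P[:2]-p[:2]; c,s=np.cos(p[2]),np.sin(p[2]); return np.array([c*d[0]+s*d[1],-s*d[0]+c*d[1]])
s,r=pickle.load(open("w22.pkl","rb"));W=wristcam(r,s)
for n,cam,A,B in (("rest top",'top',(324.2,170),(334.2,180)),("now top",'top',(295+175/6,130+240/6),(295+218/6,130+251/6)),("now wrist",W,(200+500/5,180+252/5),(200+360/5,180+245/5)),("t18",'top',(295+175/6,130+240/6),(295+218/6,130+258/6))):
    a,b=nf(back(A,cam,43)),nf(back(B,cam,43)); d=b-a; print(n,a.round(1),b.round(1),"ang",round(float(np.arctan2(-d[0],-d[1])),3))
E
```

```text
rest top [20.  36.5] [-3.   6.6] ang 0.657
now top [20.  36.6] [18. 17.] ang 0.102
now wrist [20.6 38.1] [18.6 15.3] ang 0.088
t18 [20.  36.6] [14.8 16.6] ang 0.254
```

```bash
python3 -m pendant '[{"translation":[-10,0,20],"delta_rot":[0.014,0.1,0],"jaw":-1},{"translation":[-25,0,50],"delta_rot":[0.028,0.2,0],"jaw":-1},{"translation":[-45,0,80],"delta_rot":[0.042,0.3,0],"jaw":-1},{"translation":[-65,0,105],"delta_rot":[0.061,0.42,0],"jaw":-1},{"translation":[-85,0,110],"delta_rot":[0.061,0.42,0],"jaw":-1},{"translation":[-105,0,110],"delta_rot":[0.061,0.42,0],"jaw":-1},{"translation":[-125,0,110],"delta_rot":[0.061,0.42,0],"jaw":-1},{"translation":[-125,0,110],"delta_rot":[0.061,0.42,0],"jaw":-1},{"translation":[-125,0,110],"delta_rot":[0.061,0.42,0],"jaw":-1}]'
python3 - <<'E'
from st import *
import pickle
s=st()
for n in("top","scene","wrist"):
    r=arm.read_camera(n);im=cv2.cvtColor(r["pixels"],cv2.COLOR_RGB2BGR)
    pickle.dump((s,r),open(f"f_{n}.pkl","wb"))
    cv2.imwrite(f"pics/f_{n}.png",im)
    if n=="scene": crop(im,215,130,315,220,7,"pics/fs.png",1.3)
    if n=="top": crop(im,300,130,375,225,6,"pics/ft.png",1.4)
E
```

```text
time: 21.63
eef_pos: [409.3, 93.1, 226.1]
eef_rot: [-1.282, -1.102, 1.098]
ft_force: [0.7, 0.2, -0.3]
finger_gap: 0.001
t 21.63 pos [409.3  93.1 226.1] x [ 0.148  0.989 -0.002] y [ 0.005 -0.003 -1.   ] z [-0.989  0.148 -0.006] q [ 0.223  0.028  2.055 -0.005  1.055 -1.197] F [ 0.7  0.2 -0.3] gap 0.001
```

View pics/ft.png

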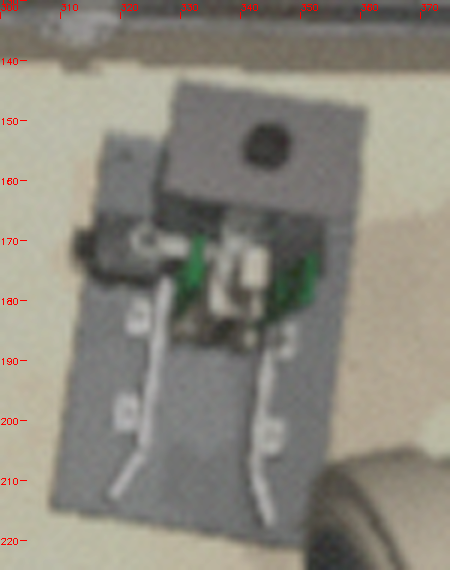

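View pics/f_wrist.png

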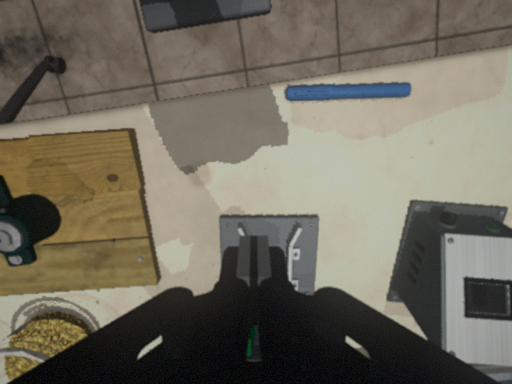

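View pics/f_top.png

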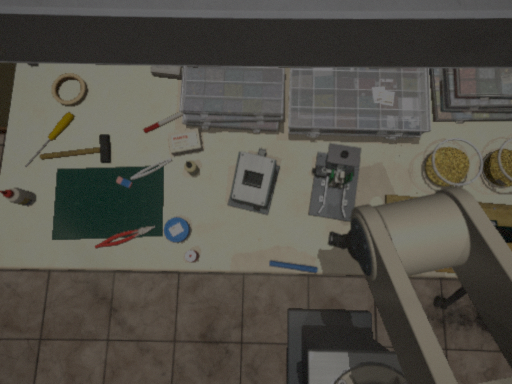

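```bash
python3 -c "
from bench import arm
print(arm.finish_job())"
```

```text
the job is handed in; nothing more can be done
None
```

The magazine now stands upright in the filling nest, against the end stop and released, and I handed the job in at about 22 s. No verdict came back.

**What I did**
- **Pinching and drawing:** I pinched both tabs to their stops with 26 N and drew the magazine out along the slot's slope. The force stayed at about 6 N or less, so the catches were not loaded.
- **Setting down:** I set the magazine down in the channel about 45 mm before home. Pressing it onto the floor tilted it about 11° in the grip, so I straightened it, let go and gripped it again.
- **Sliding home:** I then slid it to the stop. When I let go, it rocked and settled about 7 mm short. I pushed it back with the closed fingers, low on its back face, until the stop resisted with 11 N, and backed off slowly.
- **Typing slip:** one row while backing off had a wrong rotation value. It turned the free gripper by about 7°, touched nothing, and I undid it.

**Last checks**
- **Position:** the magazine stands upright within about 1.5 mm of where it met the stop. The nest fit from the camera pictures put home 3–4 mm nearer the robot than the stop that I felt; I trusted the stop.
- **Switch:** the pictures put the roller arm about 0.56–0.58 rad from rest, above the 0.45 rad at which it trips. That carries an error of about ±0.05 rad, and there was no direct reading of the switch.
- **Surroundings:** the oil bottle, the tin and the spool look unmoved in the top picture. The gripper is clear and shows no contact force.

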